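# Load the guarded roller test cabinet

## Robot

A 7-joint arm with a two-finger parallel gripper is mounted at the origin on the work surface; the furniture and walls round the work are solid. World frame = base frame: x ahead of the robot, y to its left, z up, the work surface at z = 0. Lengths are in m, angles in rad, forces in N, time in s.
With the tool pointing down it reaches from about 0.425 to 0.975 m from the base axis. Payload 16.7 kg.
Tool frame: the origin (TCP) lies midway between the tips of the shut fingers; the grasp point (between the pads) lies robot.pinch_z behind it (robot.pinch_z is the distance from the TCP to the grasp point, in m); z points along the fingers, y is the line along which they close (so a half turn about z gives the same grasp; the last joint's range is limited). The gripper opens to 85 mm and grips with 20 to 120 N. Pads are 22 mm wide; open, the fingers measure 114 mm over their backs; the gripper's body (76 mm by 85 mm) begins 54 mm behind the grasp point. The pads swing forward as they close: fully open they stand 13 mm farther back than shut.
Start: joints at [1.087, 0.426, 0.074, 1.606, -0.034, 1.111, -0.067], TCP at [0.221, -0.638, 0.231] pointing down, gripper open.
Joint ranges: [-2.85, 2.85], [-0.5, 2.14], [-1.23, 1.37], [0.21, 2.46], [-1.02, 4.16], [0.16, 2.05], [-2.73, 2.73]. Speed limits (rad/s): [1.89, 1.89, 2.39, 2.39, 3.01, 3.01, 3.01].

## Interface

Orientations are given as a unit quaternion [x, y, z, w].
In Python, from bench import robot gives the robot as it stands.
- The arm moves only by the tool move_arm, never from a script. Its argument "rows" is a list of rows, each an object with "translation": the shift along the tool's x, y, z each as a share of 200 mm, from -1 to 1, a list of three; "rot": the turn, a rotation vector about the tool's x, y, z each as a share of pi/2 rad, from -1 to 1, a list of three. A call has exactly 5 rows; each row is the pose to reach, as a shift and turn from the pose commanded when the call began, along the tool's axes at that moment; what a row does not reach only later rows make up. A row lasts 1/8 s, in which the tool goes at most 62.5 mm and 10.7 degrees, less where a joint would pass 70% of its speed; a pose out of reach is approached as far as the arm can. A call with a number of a shift or a turn outside -1 to 1 is refused whole. A call with a gripper value outside its range is refused whole. "hand" is the gripper's target within -1 to 1 (fully open at 1, half-way at 0, shut at -1), set as the call begins (left out, the last holds). The fingers move at their own pace and stop on an object; "force" is the grip in N (left out, the last holds). Time passes only in rows, so rows that repeat a pose let the fingers close, or fill a call up. It gives the time, the measured TCP pose, the force, the opening and the grip force at its end, in the units of the state.
- robot.read_state(): the state, without advancing time (a new reading comes with each control period).
- robot.grab_frame(name): name is "scene" or "top"; returns (picture, depth): 420x560x3 uint8, blue, green, red; 420x560 float32, m along the optical axis (not along the pixel's ray), 0 where there is no reading.
- robot.get_calibration(name): a dict with "mtx" (3x3 intrinsics, pixels), "camera_from_world" (4x4, takes a point from world to camera coordinates). Camera axes: x right, y up, looking along -z (the intrinsics and any distortion apply to the point x, -y, -z); pixel columns grow to the right and rows downward; lengths in m; the calibration is good to about 2 mm. A picture is of the moment at which its call begins. get_calibration takes no time and is no camera call.
- robot.sign_off(): hands the job in; it is judged then, once.
The state is a dict: "t": time; "joints": joint angles; "joint_velocities": joint speeds; "effort": joint torques, N m; "position": TCP position; "orientation": TCP orientation; "wrist_force": force on the tool from outside, world axes, zero at the start; "torque": the same for the moment, N m; "width": finger opening in m; "grip_force": force on a finger pad.
Only numpy, scipy, OpenCV 4.12 (cv2) and the standard library are available. Lean on these libraries where they do the work, as an engineer would, in place of code of your own. Each camera call takes 0.05 s, during which the arm holds its last target. There are 200 camera calls.

## Task

Load the test cabinet: push up under the yellow ledge of the clear sash until the ledge is level with the red pointer on the post and let go, then roll the roller along its feed table under the sash until it lies against the cabinet's back wall (roll it, do not lift it). Then gently push the sash fully down again and, only once it is closed, press the green start button fully and let it go; leave the pointer and the other things on the bench alone.

Things in the scene. Friction and masses are not known exactly. Their poses are not given: they have to be found in the camera images.
- cabinet: Blue and aluminium test cabinet fixed to the bench. Origin on the bench below the middle of the sash's front face; +x points into the cabinet, away from the robot, +y to its left, z up. Two posts 24 mm square, 316 mm high, at y = +-89 mm, front faces at x = 0; header 296 to 316 mm high, pulleys up to 352 mm. Inner back wall at x = 68 mm. Counterweight beside the right post.
- feed_edge (a point): far end of the level part of the steel feed table, on its centre line, on its top (22 mm above the bench), cabinet x = -80 mm. The level part reaches 105 mm from here towards the robot; beyond, the plate slopes down 4.5 degrees to the back wall, so a roller pushed past this point runs in by itself. Fences 34 mm high stand at both sides, inner faces 65 mm off the centre line.
- sash (a joint): height of the sash above closed, m: 0 closed, 0.125 fully up. Clear panel 150 mm wide, front face at cabinet x = 0, 20 to 169 mm above the bench when closed, a yellow ledge across its front. Counterbalanced: it stays wherever it is left, and about 3 N moves it up or down.
- ledge (a point): middle of the front edge of the sash's yellow ledge, at half its thickness. The ledge is 12 mm thick (6 mm above and below this point), 146 mm wide along cabinet y, and sticks out 45 mm in front of the panel. 136 mm above the bench when the sash is closed. Axes as the cabinet's.
- mark (a point): tip of the red pointer (32 x 8 mm) clamped on the front of the left post, at cabinet x = -6, y = +76 mm. Its height differs from run to run (196 to 251 mm above the bench): the height to which the ledge must be raised. Axes as the cabinet's.
- roller: aluminium conveyor roller with two orange bands, 50 mm in diameter, 104 mm long (116 with axle stubs), about 0.25 to 0.5 kg, smooth, lying across the feed table. Origin at its centre; its own y axis is its axle, parallel to cabinet y. Centre 47 mm above the bench on the feed table; against the back wall at cabinet x = 43 mm, about 37 mm high. It rolls freely.
- start (a joint): travel of the green start button, m: 0 released, 0.006 fully pressed (about 5 N); it springs back.
- start_top (a point): middle of the top face of the green start button (40 mm across), which is pressed straight down; it stands in a black housing on the bench.
- oil_can: blue bench oil can, 73 x 90 x 187 mm, origin under its middle; bystander.
- bolt_tin: grey tin of bolts, 72 mm across, 70 mm high, origin under its middle; bystander.
Not all that is in view belongs to the job. Of the things that look like the part that bears start, the larger one is meant.

How it is judged:
On the way, in this order (a step that is already met when the one before it is completed fails the run):
1. the sash is raised, its ledge within 8 mm of the pointer's height, and stays there by itself, the robot touching nothing (z of ledge in the frame of mark between -0.008 and 0.008 m and contact force between each of the fingers, the arm and anything else below 0.3 N), for 0.3 s.
2. the roller has rolled under the sash and lies against the back wall, the ledge still within 12 mm of the pointer's height (x of roller in the frame of cabinet above 0.034 m and linear speed of roller below 0.03 m/s and z of ledge in the frame of mark between -0.012 and 0.012 m), for 0.2 s.
3. the sash is fully closed (within 5 mm) (value of joint sash below 0.005 m), for 0.2 s.
4. the start button is pressed fully (over 4.5 of 6 mm), the sash closed (value of joint start above 0.0045 m and value of joint sash below 0.006 m), for 0.05 s.
At the end, for the whole second after the job is handed in: The sash is closed (within 6 mm), the roller lies at rest in the cabinet against its back wall (its centre at least 32 mm behind the sash's front face), and the start button is released (within 1.5 mm) (value of joint sash below 0.006 m and value of joint start below 0.0015 m and x of roller in the frame of cabinet above 0.032 m and linear speed of roller below 0.02 m/s); the robot touches nothing.
It fails at once if the roller is lifted (its centre more than 20 mm above its height on the feed table) (z of roller in the frame of cabinet above 0.067 m).
It fails at once if the start button is pressed (over 3 mm) while the sash is open (over 8 mm) (value of joint start above 0.003 m and value of joint sash above 0.008 m).
It fails at once if the sash is slammed (moving down faster than 0.3 m/s) (velocity of joint sash below -0.3 m/s).
It fails at once if the pointer is shifted by more than 5 mm (distance of mark from where it was at the start of the episode above 0.005 m).
It fails at once if a bystander is moved by more than 25 mm (distance of any of oil_can, bolt_tin from where it was at the start of the episode above 0.025 m).
It also fails if it takes over 61 s, if anything falls off the work surface, if the arm or the gripper's body presses on something with over 40 N, if the wrist force passes 120 N, or if a joint passes its speed limit or range.

## Working session

There is one attempt and no reset: what is moved stays moved. The work goes in short steps, Python scripts to look and compute and a tool call to move; the robot and the scene stay as the last step left them, time stands still between calls to the robot, and variables do not carry over. Pictures are saved under pics/ and viewed, at most 10 in all, crops included, and the job is handed in when it is done.

Besides the shell and the picture viewer there is one more tool, called after "Emit:" as name(argument=value, ...), one argument or row to a line, values as JSON. move_arm: Moves the arm, as the interface text tells. Shift numbers are shares of 200 mm and turn numbers shares of pi/2 rad, none past 1 either way. Its arguments: {"type":"object","properties":{"rows":{"type":"array"},"hand":{"type":"number"},"force":{"type":"number"}},"required":["rows"]}

```bash
mkdir -p pics; cat > h.py <<'E'
import numpy as np, cv2
from bench import robot
def grab(n,tag):
    p,d=robot.grab_frame(n); p=np.asarray(p); cv2.imwrite(f'pics/{tag}.png',p); np.save(f'pics/{tag}.npy',d); return p,d
def w(n,d,u,v,r=1):
    c=robot.get_calibration(n); K=np.array(c['mtx']); T=np.linalg.inv(np.array(c['camera_from_world']))
    q=d[v-r:v+r+1,u-r:u+r+1]; z=np.median(q[q>0]) if (q>0).any() else 0
    x=np.linalg.inv(K)@[u,v,1]*z
    return (T@[x[0],-x[1],-x[2],1])[:3].round(4)
E
python3 - <<'E'
from h import *
grab('scene','s0');grab('top','t0')
print({k:np.round(v,3) for k,v in robot.read_state().items()}, robot.pinch_z)
print([k for k in robot.get_calibration('top')])
E
```

```text
{'t': np.float64(0.1), 'joints': array([ 1.087,  0.427,  0.074,  1.607, -0.034,  1.111, -0.067]), 'joint_velocities': array([-0.001, -0.002, -0.001, -0.   ,  0.   , -0.   ,  0.001]), 'effort': array([ 8.0000e-03, -9.5154e+01,  3.7720e+00, -4.6441e+01,  2.0000e-02,
        6.0000e-03, -0.0000e+00]), 'position': array([ 0.221, -0.637,  0.231]), 'orientation': array([ 0.986,  0.166, -0.   , -0.001]), 'wrist_force': array([-0.919,  0.085, -0.457]), 'torque': array([ 0.001,  0.006, -0.016]), 'grip_force': np.float64(0.0), 'width': np.float64(0.085)} 0.0187
['mtx', 'camera_from_world']
```

View pics/s0.png

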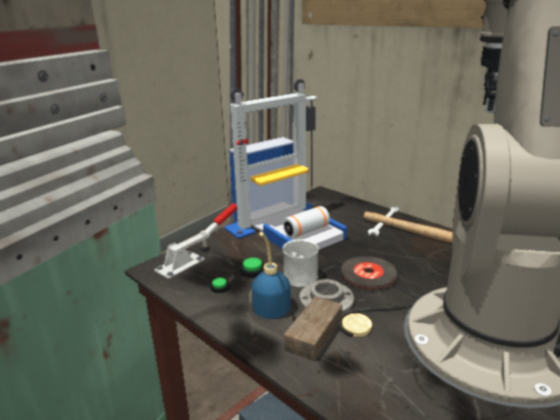

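View pics/t0.png

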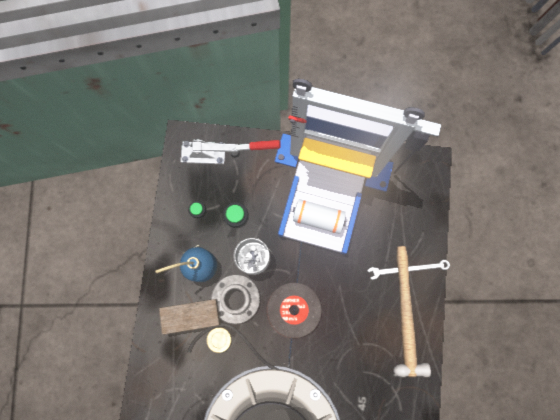

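```bash
python3 - <<'E'
from h import *
s=cv2.imread('pics/s0.png');t=cv2.imread('pics/t0.png');ds=np.load('pics/s0.npy');dt=np.load('pics/t0.npy')
a=cv2.resize(s[80:305,205:355],None,fx=2.66,fy=2.66,interpolation=cv2.INTER_CUBIC)
b=cv2.resize(t[75:265,175:425][:, :],None,fx=1.6,fy=1.6,interpolation=cv2.INTER_CUBIC)
o=np.zeros((600,800,3),np.uint8);o[:a.shape[0],:a.shape[1]]=a;o[:b.shape[0],400:800]=b[:,:400]
cv2.imwrite('pics/c0.png',o)
def comp(im,d,n,lo,hi,nm,mn=8):
    m=cv2.inRange(cv2.cvtColor(im,cv2.COLOR_BGR2HSV),lo,hi)
    k,l,st,c=cv2.connectedComponentsWithStats(m)
    for i in range(1,k):
        if st[i][4]>=mn: print(n,nm,st[i],c[i].round(1),w(n,d,*c[i].round().astype(int)))
for n,im,d in (('scene',s,ds),('top',t,dt)):
    comp(im,d,n,(50,150,60),(75,255,255),'green')
    comp(im,d,n,(20,150,120),(32,255,255),'yellow',60)
    comp(im,d,n,(0,180,100),(5,255,255),'red',6)
# roller & posts
for p in [(296,216),(320,217),(344,218),(320,209),(320,225)]: print('roller',w('top',dt,*p,0))
for p in [(310,97),(425,127),(341,153),(301,160),(374,178)]: print('x',w('top',dt,*p,0))
E
```

```text
scene green [243 258  19  13 195] [252.  264.2] [0.4645 0.0815 0.0226]
scene green [212 278  14  10 115] [218.8 282.5] [0.4807 0.1648 0.0165]
scene yellow [251 165  57  20 510] [278.6 174.3] [ 0.5467 -0.1235  0.1441]
scene red [215 205  21  19 151] [225.2 213.7] [0.6019 0.014  0.0755]
scene red [372 264  11  12  60] [376.9 268.8] [ 0.2469 -0.0636  0.0155]
roller [ 0.4542 -0.058   0.0645]
roller [ 0.4503 -0.1074  0.0708]
roller [ 0.4477 -0.157   0.0701]
roller [ 0.4681 -0.1083  0.066 ]
roller [ 0.4349 -0.1077  0.0623]
x [ 0.6037 -0.0759  0.3158]
x [ 0.5551 -0.2598  0.3023]
x [ 0.5662 -0.1464  0.1381]
x [ 0.5554 -0.0678  0.1304]
x [ 0.548  -0.2358  0.0087]
```

View pics/c0.png

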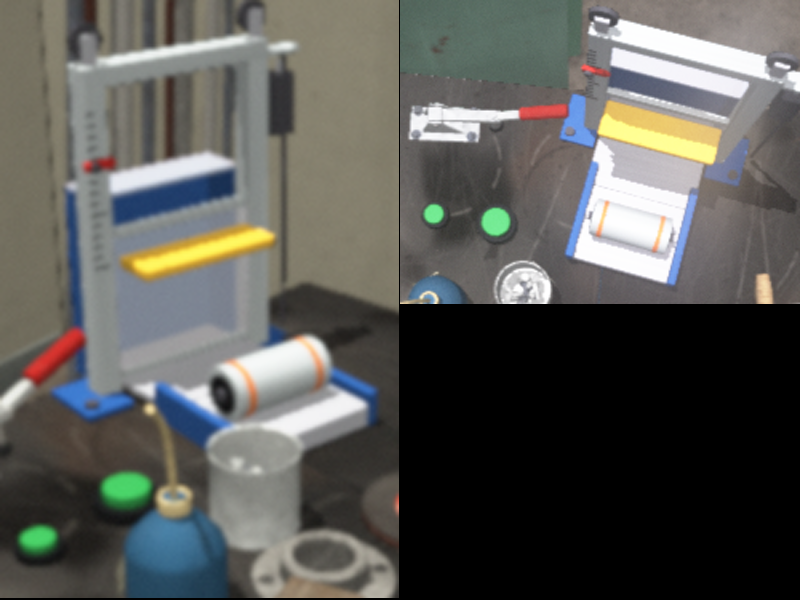

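```bash
cat >> h.py <<'E'
def cloud(n,d):
    c=robot.get_calibration(n); K=np.array(c['mtx']); T=np.linalg.inv(np.array(c['camera_from_world']))
    v,u=np.mgrid[:d.shape[0],:d.shape[1]]
    P=np.stack([(u-K[0,2])/K[0,0]*d,-(v-K[1,2])/K[1,1]*d,-d],-1)
    return P@T[:3,:3].T+T[:3,3]
def proj(n,p):
    c=robot.get_calibration(n); q=np.array(c['camera_from_world'])@np.append(p,1); k=np.array(c['mtx'])@[q[0],-q[1],-q[2]]
    return (k[:2]/k[2]).round(1)
E
python3 - <<'E'
from h import *
for n,f in (('scene','s0'),('top','t0')):
    im=cv2.imread(f'pics/{f}.png');d=np.load(f'pics/{f}.npy');P=cloud(n,d);H=cv2.cvtColor(im,cv2.COLOR_BGR2HSV)
    c=robot.get_calibration(n);T=np.linalg.inv(np.array(c['camera_from_world']));print(n,'cam at',T[:3,3].round(3),'f',np.array(c['mtx'])[0,0].round(0))
    # yellow ledge
    m=(H[...,0]>15)&(H[...,0]<35)&(H[...,1]>130)&(P[...,2]>.11)&(P[...,2]<.17)&(d>0)&(P[...,0]>.4)
    q=P[m]; r=cv2.minAreaRect(q[:,:2].astype(np.float32)); print('ledge',m.sum(),np.percentile(q[:,2],[5,50,95]).round(4),r,cv2.boxPoints(r).round(4).tolist())
    # header top
    m=(P[...,2]>.308)&(P[...,2]<.325)&(P[...,0]>.5)&(P[...,0]<.7)&(abs(P[...,1]+.16)<.14)&(d>0)&(H[...,1]<60)
    q=P[m]; r=cv2.minAreaRect(q[:,:2].astype(np.float32)); print('header',m.sum(),np.median(q[:,2]),r,cv2.boxPoints(r).round(4).tolist())
    # blue fences top
    m=(H[...,0]>100)&(H[...,0]<125)&(H[...,1]>150)&(P[...,2]>.028)&(P[...,2]<.04)&(d>0)&(P[...,0]>.36)&(P[...,0]<.6)&(P[...,1]<0)
    q=P[m];
    for nm,s in (('fence',q),):
        r=cv2.minAreaRect(s[:,:2].astype(np.float32)); print(nm,m.sum(),r,cv2.boxPoints(r).round(4).tolist())
    # pointer
    m=((H[...,0]<8)|(H[...,0]>172))&(H[...,1]>140)&(P[...,2]>.16)&(P[...,2]<.28)&(d>0)&(P[...,0]>.45)
    v,u=np.nonzero(m); print('ptr',m.sum(),[(a,b,*P[b,a].round(3)) for a,b in zip(u,v)])
    m=(H[...,0]>55)&(H[...,0]<85)&(H[...,1]>130)&(P[...,2]>0)&(P[...,2]<.05)&(P[...,0]>.4)
    k,l,st,cc=cv2.connectedComponentsWithStats(m.astype(np.uint8))
    for i in range(1,k):
        if st[i][4]>20: q=P[l==i];q=q[q[:,2]>np.median(q[:,2])-.003];print('green',st[i],np.median(q,0).round(4),q.min(0).round(4),q.max(0).round(4))
    # roller
    m=(P[...,2]>.06)&(P[...,2]<.08)&(P[...,0]>.36)&(P[...,0]<.52)&(P[...,1]<-.03)&(P[...,1]>-.2)&(d>0)
    q=P[m]; r=cv2.minAreaRect(q[:,:2].astype(np.float32)); print('roller',m.sum(),q[:,2].max(),r)
E
```

```text
scene cam at [-0.098  0.704  0.537] f 462.0
ledge 543 [0.1349 0.1428 0.1444] ((0.552361786365509, -0.1351621448993683), (0.14496645331382751, 0.04639023169875145), 73.3852310180664) [[0.5094000101089478, -0.1979999989271164], [0.5539000034332275, -0.21130000054836273], [0.595300018787384, -0.0723000019788742], [0.5508999824523926, -0.05909999832510948]]
header 487 0.3154938448383771 ((0.5869249701499939, -0.1466129720211029), (0.2015773057937622, 0.027439307421445847), 74.30244445800781) [[0.5464000105857849, -0.23989999294281006], [0.5728999972343445, -0.24740000069141388], [0.6273999810218811, -0.053300000727176666], [0.6010000109672546, -0.045899998396635056]]
fence 159 ((0.44755759835243225, -0.0940258800983429), (0.1893586367368698, 0.08277369290590286), 45.1246452331543) [[0.3513999879360199, -0.13189999759197235], [0.4101000130176544, -0.19030000269412994], [0.5436999797821045, -0.05609999969601631], [0.48500001430511475, 0.002300000051036477]]
ptr 22 [(np.int64(242), np.int64(140), np.float64(0.599), np.float64(-0.055), np.float64(0.237)), (np.int64(243), np.int64(140), np.fl
[... 5905 characters left out ...]
0.233)), (np.int64(299), np.int64(120), np.float64(0.598), np.float64(-0.061), np.float64(0.234)), (np.int64(300), np.int64(120), np.float64(0.598), np.float64(-0.063), np.float64(0.235)), (np.int64(301), np.int64(120), np.float64(0.598), np.float64(-0.065), np.float64(0.234)), (np.int64(303), np.int64(120), np.float64(0.598), np.float64(-0.068), np.float64(0.234))]
green [196 203   6  11  30] [0.4855 0.1553 0.0137] [0.4725 0.1506 0.011 ] [0.4954 0.1624 0.0185]
green [227 205  13   7  27] [0.4815 0.0788 0.0213] [0.4748 0.0654 0.0184] [0.4884 0.0921 0.0238]
roller 948 0.07501363972599684 ((0.4559985101222992, -0.10674157738685608), (0.10550869256258011, 0.04304027184844017), 75.0968246459961)
```

```bash
cat >> h.py <<'E'
from scipy.spatial.transform import Rotation as R
O=np.array([.576,-.1428,0]); YAW=np.radians(-16.3)
ex=np.array([np.cos(YAW),np.sin(YAW),0]); ey=np.array([-ex[1],ex[0],0]); ez=np.array([0,0,1.])
def cab(x,y,z): return O+x*ex+y*ey+z*ez
def tocab(p): d=np.asarray(p)-O; return np.array([d@ex,d@ey,d@ez]).round(4)
def plan(p,tilt):
    "shares for TCP at world p, tool z tilt deg below horizontal along cabinet x"
    s=robot.read_state(); t=np.radians(tilt); R0=R.from_quat(s['orientation'])
    z=np.cos(t)*ex-np.sin(t)*ez; y=-ey
    R1=R.from_matrix(np.stack([np.cross(y,z),y,z],1))
    print('t',round(float(s['t']),2),'cab',tocab(s['position']),'F',np.round(s['wrist_force'],1),'tilt',np.degrees(np.arcsin(-R0.as_matrix()[2,2])).round(1))
    print('  T',(R0.inv().apply(np.asarray(p)-s['position'])/.2).round(3).tolist(),'R',((R0.inv()*R1).as_rotvec()/(np.pi/2)).round(3).tolist())
E
python3 - <<'E'
from h import *
dt=np.load('pics/t0.npy')
for p in [(235,214),(230,214),(240,214),(235,209),(235,219),(252,250),(252,262),(198,265)]: print(p,w('top',dt,*p,0))
plan(cab(-.14,0,.22),90); plan(cab(-.14,0,.22),60)
E
```

```text
(235, 214) [0.468  0.0744 0.0204]
(230, 214) [0.4678 0.0852 0.022 ]
(240, 214) [0.4682 0.0636 0.0185]
(235, 209) [0.4792 0.0745 0.02  ]
(235, 219) [0.4564 0.074  0.0229]
(252, 250) [0.3852 0.0349 0.0532]
(252, 262) [0.3599 0.0347 0.0566]
(198, 265) [0.3529 0.1414 0.0862]
t 0.1 cab [-0.2019 -0.5743  0.2307] F [-0.9  0.1 -0.5] tilt 89.9
  T [1.917, -2.161, 0.056] R [-0.001, 0.0, 0.394]
t 0.1 cab [-0.2019 -0.5743  0.2307] F [-0.9  0.1 -0.5] tilt 89.9
  T [1.917, -2.161, 0.056] R [-0.104, 0.323, 0.384]
```

Emit:
move_arm(
  rows=[
    {"translation": [0.2, -0.22, 0], "rot": [0, 0, 0.08]},
    {"translation": [0.4, -0.45, 0], "rot": [0, 0, 0.16]},
    {"translation": [0.6, -0.67, 0], "rot": [0, 0, 0.24]},
    {"translation": [0.75, -0.85, 0], "rot": [0, 0, 0.32]},
    {"translation": [0.88, -1.0, 0], "rot": [0, 0, 0.39]},
  ],
  hand=-1,
)

```text
t: 0.72
position: [0.3224, -0.3891, 0.2312]
orientation: [0.99, -0.14, -0.0, -0.0]
wrist_force: [0.6, 0.1, 0.8]
width: 0.0001
grip_force: 0.0
```

```bash
python3 -c "
from h import *
plan(cab(-.14,0,.22),60)"
```

```text
t 0.72 cab [-0.1743 -0.3076  0.2312] F [0.6 0.1 0.8] tilt 90.0
  T [0.176, -1.538, 0.057] R [-0.001, 0.333, 0.002]
```

Emit:
move_arm(
  rows=[
    {"translation": [0, -0.25, 0], "rot": [0, 0.05, 0]},
    {"translation": [0, -0.5, 0], "rot": [0, 0.12, 0]},
    {"translation": [0.05, -0.75, 0], "rot": [0, 0.2, 0]},
    {"translation": [0.1, -0.95, 0], "rot": [0, 0.27, 0]},
    {"translation": [0.17, -1.0, 0.05], "rot": [0, 0.333, 0]},
  ],
)

```text
t: 1.35
position: [0.4103, -0.2065, 0.2222]
orientation: [0.956, -0.133, 0.259, 0.036]
wrist_force: [1.8, -0.1, -0.4]
width: 0.0004
grip_force: 0.0
```

```bash
python3 -c "
from h import *
plan(cab(-.10,0,.16),30)
plan(cab(-.10,0,.16),45)"
```

```text
t 1.35 cab [-0.1412 -0.1076  0.2222] F [ 1.8 -0.1 -0.4] tilt 59.7
  T [0.025, -0.537, 0.374] R [-0.003, 0.33, 0.004]
t 1.35 cab [-0.1412 -0.1076  0.2222] F [ 1.8 -0.1 -0.4] tilt 59.7
  T [0.025, -0.537, 0.374] R [-0.003, 0.164, 0.004]
```

Emit:
move_arm(
  rows=[
    {"translation": [0, -0.15, 0], "rot": [0, 0.07, 0]},
    {"translation": [0.0, -0.35, 0.05], "rot": [0, 0.14, 0]},
    {"translation": [0.02, -0.5, 0.15], "rot": [0, 0.21, 0]},
    {"translation": [0.02, -0.537, 0.25], "rot": [0, 0.28, 0]},
    {"translation": [0.02, -0.537, 0.35], "rot": [0, 0.33, 0]},
  ],
)

```text
t: 1.98
position: [0.4756, -0.109, 0.285]
orientation: [0.91, -0.129, 0.389, 0.062]
wrist_force: [1.5, -3.9, 2.2]
width: -0.0002
grip_force: 0.0
```

```bash
python3 -c "
from h import *
plan(cab(-.08,0,.085),30)
print(robot.read_state()['joints'])"
```

```text
t 1.98 cab [-0.1058  0.0042  0.285 ] F [ 1.5 -3.9  2.2] tilt 43.6
  T [-0.636, 0.009, 0.783] R [0.006, 0.151, 0.005]
[ 1.11450049 -0.36238953 -0.9337983   2.4616802  -1.02175286  0.16166683
 -0.80663615]
```

```bash
cat > k.py <<'E'
from h import *
import itertools
from scipy.optimize import least_squares
J=[[1.087,.4265,.074,1.6065,-.034,1.111,-.067]]; Q=[[.986,.166,0,-.001]]; P=[[.221,-.6375,.231]]
s=robot.read_state(); J.append(s['joints']);Q.append(s['orientation']);P.append(s['position'])
def rots(q,sg,seq='zyzyzyz'):
    out=[];r=R.identity()
    for a,x,g in zip(seq,q,sg): r=r*R.from_euler(a,g*x); out.append(r)
    return out
res=[]
for sg in itertools.product([1,-1],repeat=7):
    Rs=[R.from_quat(q)*rots(j,sg)[-1].inv() for j,q in zip(J,Q)]
    # consistent up to fixed base Rz and tool Rz
    def f(o): return np.concatenate([(R.from_euler('z',o[0])*rots(j,sg)[-1]*R.from_euler('z',o[1])*R.from_quat(q).inv()).as_rotvec() for j,q in zip(J,Q)])
    b=min((least_squares(f,[a,c]) for a in (0,1.57,3.1,-1.57) for c in (0,3.1)),key=lambda r:r.cost)
    res.append((b.cost,sg,b.x.round(3)))
res.sort(key=lambda r:r[0])
for r in res[:6]: print(r)
E
python3 k.py
```

```text
(np.float64(6.12858581993849e-07), (-1, 1, -1, 1, -1, 1, -1), array([-0.   ,  1.571]))
(np.float64(6.128585819939234e-07), (-1, -1, -1, -1, -1, -1, -1), array([-3.142, -1.571]))
(np.float64(0.0006757319741140852), (1, 1, -1, 1, -1, 1, -1), array([-2.214,  1.556]))
(np.float64(0.0006757319741140857), (1, -1, -1, -1, -1, -1, -1), array([-5.356, -1.586]))
(np.float64(0.014114341667464019), (1, -1, 1, -1, 1, -1, -1), array([ 2.478, -0.009]))
(np.float64(0.014114341667464033), (1, 1, 1, 1, 1, 1, -1), array([-0.664, -3.15 ]))
```

```bash
cat > fk.py <<'E'
from h import *
from scipy.optimize import least_squares
LO=np.array([-2.85,-.5,-1.23,.21,-1.02,.16,-2.73]);HI=np.array([2.85,2.14,1.37,2.46,4.16,2.05,2.73])
SG=[-1,1,-1,1,-1,1,-1]
def rots(q):
    o=[];r=R.identity()
    for a,x,g in zip('zyzyzyz',q,SG): r=r*R.from_euler(a,g*x); o.append(r)
    return o
def basis(q):
    r=rots(q); return np.stack([ez,r[1].apply(ez),r[3].apply(ez),r[6].apply(ez)],1), r[6]*R.from_euler('z',np.pi/2)
L=np.load('L.npy') if __import__('os').path.exists('L.npy') else None
def fk(q): B,r=basis(q); return B@L,r
def frame(psi,tilt,roll=0):
    p=np.radians(psi);t=np.radians(tilt); h=np.cos(p)*ex+np.sin(p)*ey
    z=np.cos(t)*h-np.sin(t)*ez; y=np.cross(ez,h)*-1
    return R.from_matrix(np.stack([np.cross(y,z),y,z],1))*R.from_euler('z',roll,degrees=True)
def ik(p,Rt,q0,reg=.002):
    def f(q): x,r=fk(q); return np.concatenate([(x-p)*10,(r*Rt.inv()).as_rotvec()*2,reg*(q-q0)])
    s=least_squares(f,np.clip(q0,LO+.01,HI-.01),bounds=(LO+.005,HI-.005)); x,r=fk(s.x)
    return s.x,np.linalg.norm(x-p),np.degrees((r*Rt.inv()).magnitude())
E
python3 - <<'E'
from fk import *
import fk
q1=[1.087,.4265,.074,1.6065,-.034,1.111,-.067];s=robot.read_state()
A=np.vstack([basis(q1)[0],basis(s['joints'])[0]]);b=np.r_[[.221,-.6375,.231],s['position']]
l,res,rk,sv=np.linalg.lstsq(A,b,rcond=None);print(l.round(4),rk,(A@l-b).round(4),sv.round(2));np.save('L.npy',l);fk.L=l
rng=np.random.default_rng(0)
seeds=[rng.uniform(LO,HI) for _ in range(12)]
for psi in (0,-45,-90,45,90):
  for tilt in (0,20,30,45):
    for roll in (0,90,180,270):
      c=0 if abs(psi)<60 else 0
      p0=cab(-.03,0,.1)
      best=None
      for q0 in seeds:
        q,e,a=ik(p0,frame(psi,tilt,roll),q0)
        if e<.003 and a<1:
          q2,e2,a2=ik(cab(-.03,0,.2),frame(psi,tilt,roll),q)
          if e2<.003 and a2<1:
            m=min((q-LO).min(),(HI-q).min(),(q2-LO).min(),(HI-q2).min())
            if best is None or m>best[0]: best=(m,q.round(2),q2.round(2))
      if best: print(psi,tilt,roll,round(best[0],2),best[1],best[2])
E
```

```text
[0.334  0.4438 0.536  0.245 ] 4 [ 0.0517  0.0333  0.0236  0.0157  0.0166 -0.0236] [2.52 1.16 0.49 0.27]
0 0 0 0.02 [-0.36  0.93  0.46  2.33  2.81  1.51  1.21] [-0.44  0.6   0.59  2.44  2.93  1.33  1.3 ]
0 0 90 0.02 [-0.52  1.    0.58  2.33  2.73  1.46 -0.48] [-0.63  0.69  0.76  2.44  2.88  1.3  -0.4 ]
0 0 180 0.02 [ 1.18  1.17 -0.74  2.33  3.56  1.46 -0.87] [ 1.33  0.94 -0.99  2.44  3.38  1.31 -0.87]
0 0 270 0.02 [-1.24  1.73  0.95  2.33  2.36  0.98  1.95] [-1.27  1.6   1.17  2.44  2.65  0.95  1.85]
0 30 0 0.03 [-0.49  0.57  0.67  2.39  3.17  0.74  1.16] [-0.57  0.2   0.79  2.43  3.16  0.47  1.4 ]
0 30 90 0.03 [ 1.02  0.62 -0.77  2.39  2.94  0.8   0.54] [ 1.1   0.22 -0.89  2.43  2.85  0.51  0.37]
0 30 180 0.03 [-0.41  0.54  0.6   2.39  3.15  0.74 -1.92] [-0.47  0.18  0.69  2.43  3.13  0.47 -1.7 ]
0 30 270 0.03 [-0.87  0.86  1.02  2.39  3.29  0.76  2.28] [-1.09  0.55  1.33  2.43  3.51  0.54  2.31]
0 45 0 0.01 [ 0.48  0.35 -0.26  2.33  2.84  0.34  1.88] [ 1.22  0.16 -1.02  2.34  2.02  0.17  2.72]
0 45 90 0.01 [ 1.19  0.6  -0.98  2.33  2.42  0.51  1.02] [ 1.22  0.16 -1.02  2.34  2.02  0
[... 5962 characters left out ...]
 1.29  0.95 -0.81  1.83 -0.4   1.01 -0.96] [ 1.36  0.78 -0.91  1.85 -0.46  1.11 -1.05]
90 30 180 0.2 [ 0.93  0.76 -0.37  1.83 -0.8   1.16 -2.27] [ 0.95  0.58 -0.4   1.85 -0.82  1.27 -2.39]
90 30 270 0.07 [ 1.45  1.13 -1.03  1.83 -0.1   0.96  1.97] [ 1.52  0.99 -1.16  1.85 -0.17  1.05  1.88]
90 45 0 0.24 [ 0.69  0.62 -0.17  1.87 -0.78  1.05  0.79] [ 0.69  0.44 -0.17  1.88 -0.75  1.18  0.67]
90 45 90 0.41 [ 1.18  0.77 -0.74  1.87 -0.34  0.9  -1.07] [ 1.24  0.59 -0.82  1.88 -0.4   1.04 -1.14]
90 45 180 0.24 [ 0.76  0.63 -0.25  1.87 -0.73  1.03 -2.38] [ 0.76  0.45 -0.25  1.88 -0.72  1.16 -2.49]
90 45 270 0.16 [ 1.34  0.91 -0.95  1.87 -0.08  0.87  1.88] [ 1.42  0.75 -1.07  1.88 -0.15  1.    1.82]
```

```bash
cat >> fk.py <<'E'
def go(p,Rt):
    s=robot.read_state();R0=R.from_quat(s['orientation'])
    print('t',round(float(s['t']),2),'cab',tocab(s['position']),'F',np.round(s['wrist_force'],1),'q',np.round(s['joints'],2).tolist())
    rv=(R0.inv()*Rt).as_rotvec()
    print('  T',(R0.inv().apply(np.asarray(p)-s['position'])/.2).round(3).tolist(),'R',(rv/(np.pi/2)).round(3).tolist(),'deg',np.degrees(np.linalg.norm(rv)).round(0))
E
python3 -c "
from fk import *
go(cab(-.12,0,.28),frame(0,80,0))
go(cab(-.12,0,.28),frame(45,80,0))"
```

```text
t 1.98 cab [-0.1058  0.0042  0.285 ] F [ 1.5 -3.9  2.2] q [1.11, -0.36, -0.93, 2.46, -1.02, 0.16, -0.81]
  T [-0.067, 0.021, -0.034] R [0.008, -0.405, 0.002] deg 36.0
t 1.98 cab [-0.1058  0.0042  0.285 ] F [ 1.5 -3.9  2.2] q [1.11, -0.36, -0.93, 2.46, -1.02, 0.16, -0.81]
  T [-0.067, 0.021, -0.034] R [0.247, -0.38, -0.445] deg 57.0
```

Emit:
move_arm(
  rows=[
    {"translation": [-0.02, 0.01, -0.01], "rot": [0, -0.08, 0]},
    {"translation": [-0.04, 0.01, -0.02], "rot": [0, -0.16, 0]},
    {"translation": [-0.07, 0.02, -0.03], "rot": [0, -0.24, 0]},
    {"translation": [-0.07, 0.02, -0.03], "rot": [0, -0.33, 0]},
    {"translation": [-0.07, 0.02, -0.03], "rot": [0, -0.4, 0]},
  ],
)

```text
t: 2.6
position: [0.4562, -0.1053, 0.2806]
orientation: [0.983, -0.142, 0.114, 0.013]
wrist_force: [-2.6, 0.9, 1.3]
width: 0.0003
grip_force: 0.0
```

```bash
python3 -c "
from fk import *
go(cab(-.12,0,.28),frame(90,85,0))"
```

```text
t 2.6 cab [-0.1255  0.0024  0.2806] F [-2.6  0.9  1.3] q [1.41, -0.11, -1.22, 2.09, -0.11, 0.86, -1.62]
  T [0.026, 0.012, 0.009] R [0.155, -0.074, -0.989] deg 90.0
```

Emit:
move_arm(
  rows=[
    {"translation": [0.02, 0.01, 0], "rot": [0, 0, -0.11]},
    {"translation": [0.02, 0.01, 0], "rot": [0, 0, -0.23]},
    {"translation": [0.02, 0.01, 0], "rot": [0.02, 0, -0.34]},
    {"translation": [0.02, 0.01, 0], "rot": [0.03, 0, -0.46]},
    {"translation": [0.02, 0.01, 0], "rot": [0.04, 0, -0.57]},
  ],
)

```text
t: 3.22
position: [0.4598, -0.1053, 0.2809]
orientation: [0.946, 0.307, 0.103, 0.03]
wrist_force: [-0.5, 0.1, 0.4]
width: 0.0001
grip_force: 0.0
```

```bash
cat > fit.py <<'E'
from fk import *
s=robot.read_state()
D=[([1.087,.4265,.074,1.6065,-.034,1.111,-.067],[.221,-.6375,.231]),
([1.11450049,-0.36238953,-0.9337983,2.4616802,-1.02175286,0.16166683,-0.80663615],[.4756,-.109,.285]),
([1.41,-.11,-1.22,2.09,-.11,.86,-1.62],[.4562,-.1053,.2806]),(s['joints'],s['position'])]
print(np.round(s['joints'],3))
def B(q):
    r=rots(q); X=np.array([1,0,0.]);Y=np.array([0,1,0.])
    c=[ez,r[0].apply(X),r[0].apply(Y),r[1].apply(ez),r[2].apply(X),r[2].apply(Y),r[3].apply(ez),r[4].apply(X),r[4].apply(Y),r[6].apply(ez)]
    return np.stack(c,1)
A=np.vstack([B(q) for q,_ in D]);b=np.concatenate([p for _,p in D])
import itertools
for cols in ([0,3,6,9],[0,3,6,9,1],[0,3,6,9,2],[0,3,6,9,4],[0,3,6,9,5],[0,3,6,9,7],[0,3,6,9,8],[0,3,6,9,5,8],[0,3,6,9,4,7],[0,3,6,9,2,5]):
    l=np.linalg.lstsq(A[:,cols],b,rcond=None)[0];print(cols,l.round(3),abs(A[:,cols]@l-b).max().round(4))
E
python3 fit.py
```

```text
[ 1.283 -0.049 -1.099  2.071 -0.114  0.886 -0.7  ]
[0, 3, 6, 9] [0.319 0.454 0.504 0.262] 0.0558
[0, 3, 6, 9, 1] [0.276 0.507 0.453 0.299 0.051] 0.0585
[0, 3, 6, 9, 2] [ 0.356  0.493  0.523  0.334 -0.063] 0.0171
[0, 3, 6, 9, 4] [0.316 0.449 0.5   0.256 0.006] 0.0563
[0, 3, 6, 9, 5] [ 0.234  0.589  0.473  0.335 -0.058] 0.0105
[0, 3, 6, 9, 7] [ 0.199  0.538  0.441  0.324 -0.079] 0.0501
[0, 3, 6, 9, 8] [ 0.295  0.604  0.46   0.409 -0.062] 0.0238
[0, 3, 6, 9, 5, 8] [ 0.226  0.585  0.476  0.323 -0.066  0.009] 0.0091
[0, 3, 6, 9, 4, 7] [ 0.184  0.526  0.422  0.308  0.02  -0.083] 0.0491
[0, 3, 6, 9, 2, 5] [ 0.285  0.553  0.494  0.339 -0.029 -0.035] 0.0009
```

```bash
cat >> fk.py <<'E'
def fk(q):
    r=rots(q);Y=np.array([0,1,0.])
    return .285*ez-.029*r[0].apply(Y)+.553*r[1].apply(ez)-.035*r[2].apply(Y)+.494*r[3].apply(ez)+.339*r[6].apply(ez), r[6]*R.from_euler('z',np.pi/2)
E
python3 - <<'E'
from fk import *
q0=np.array(robot.read_state()['joints'])
rng=np.random.default_rng(1);seeds=[q0]+[rng.uniform(LO,HI) for _ in range(15)]
for psi in (-30,-45,-60):
  for tilt in (10,25):
    for roll in (0,90,180,270):
      best=None
      for s in seeds:
        q,e,a=ik(cab(-.028,-.015,.085),frame(psi,tilt,roll),s)
        if e<.003 and a<1:
          q2,e2,a2=ik(cab(-.028,-.015,.21),frame(psi,tilt,roll),q)
          if e2<.003 and a2<1:
            m=min((q-LO).min(),(HI-q).min(),(q2-LO).min(),(HI-q2).min())
            if best is None or m>best[0]: best=(m,q,q2)
      if best: print(psi,tilt,roll,round(best[0],2),best[1].round(2).tolist(),best[2].round(2).tolist())
E
```

```text
-30 25 0 0.01 [0.23, 0.76, -0.7, 2.45, 1.97, 1.53, 1.82] [0.32, 0.39, -0.8, 2.45, 1.77, 1.29, 2.08]
-30 25 90 0.01 [0.37, 0.84, -0.86, 2.45, 2.0, 1.65, 0.32] [0.52, 0.48, -1.04, 2.44, 1.8, 1.41, 0.55]
-30 25 180 0.01 [0.32, 0.81, -0.81, 2.45, 1.99, 1.61, -1.28] [0.45, 0.44, -0.95, 2.44, 1.79, 1.36, -1.04]
-30 25 270 0.01 [0.5, 0.95, -1.02, 2.44, 2.05, 1.78, -2.72] [0.66, 0.59, -1.22, 2.43, 1.83, 1.55, -2.53]
-45 10 0 0.13 [-0.15, 0.91, -0.4, 2.28, 1.67, 1.71, 1.59] [-0.11, 0.6, -0.46, 2.33, 1.59, 1.65, 1.83]
-45 10 90 0.14 [0.03, 0.97, -0.6, 2.27, 1.73, 1.87, 0.07] [0.09, 0.67, -0.7, 2.32, 1.64, 1.79, 0.29]
-45 10 180 0.14 [0.0, 0.96, -0.57, 2.27, 1.72, 1.85, -1.51] [0.06, 0.66, -0.66, 2.32, 1.64, 1.77, -1.29]
-45 10 270 0.01 [-1.41, 1.6, 1.08, 2.34, 0.76, 0.17, -2.72] [-1.43, 1.36, 1.3, 2.4, 0.89, 0.2, -2.55]
-45 25 0 0.16 [0.08, 0.75, -0.61, 2.3, 1.66, 1.52, 1.8] [0.15, 0.45, -0.69, 2.3, 1.51, 1.43, 2.07]
-45 25 90 0.16 [0.22, 0.82, -0.77, 2.3, 1.71, 1.64, 0.26] [0.32, 0.52, -0.89, 2.29, 1.55, 1.54, 0.51]
-45 25 180 0.16 [0.25, 0.83, -0.8, 2.3, 1.72, 1.67, -1.3] [0.35, 0.54, -0.94,
[... 261 characters left out ...]
 -0.37, 2.1, 1.43, 1.71, 0.11] [-0.14, 0.66, -0.42, 2.14, 1.38, 1.72, 0.31]
-60 10 180 0.3 [-0.36, 0.89, -0.15, 2.11, 1.35, 1.54, -1.46] [-0.36, 0.63, -0.16, 2.16, 1.31, 1.58, -1.24]
-60 10 270 0.01 [-1.36, 1.62, 1.17, 2.17, -0.07, 0.47, -1.89] [-1.38, 1.45, 1.36, 2.21, 0.05, 0.5, -1.75]
-60 25 0 0.32 [0.03, 0.78, -0.56, 2.14, 1.42, 1.56, 1.82] [0.08, 0.53, -0.62, 2.13, 1.31, 1.56, 2.05]
-60 25 90 0.33 [0.1, 0.81, -0.64, 2.13, 1.45, 1.62, 0.25] [0.16, 0.56, -0.72, 2.12, 1.34, 1.62, 0.48]
-60 25 180 0.33 [0.1, 0.81, -0.65, 2.13, 1.45, 1.62, -1.32] [0.16, 0.56, -0.72, 2.12, 1.34, 1.62, -1.09]
-60 25 270 0.05 [-0.97, 0.88, 0.67, 2.2, 0.98, 0.75, -2.68] [-1.04, 0.6, 0.77, 2.2, 0.97, 0.93, -2.45]
```

```bash
python3 - <<'E'
from fk import *
q0=np.array(robot.read_state()['joints'])
for psi in (-50,-60):
  for roll in (90,180):
    qt,e,a=ik(cab(-.028,-.015,.085),frame(psi,25,roll),np.array([.1,.81,-.65,2.13,1.45,1.62,.25 if roll==90 else -1.3]))
    qa,e,a=ik(cab(-.1,.03,.2),frame(psi,25,roll),qt); print(psi,roll,qa.round(2),e.round(4),a.round(2))
    for f in (.33,.66,1): 
        q=q0+f*(qa-q0); x,r=fk(q); m=r.as_matrix(); print('  ',f,tocab(x),'z',(m[:,2]@np.stack([ex,ey,ez],1)).round(2),'x',(m[:,0]@np.stack([ex,ey,ez],1)).round(2),'elbow')
q1=q0+.33*(qa-q0); 
qa,e,a=ik(cab(-.1,.03,.2),frame(-55,25,180),qt)
for f in (.33,.66,1):
    x,r=fk(q0+f*(qa-q0)); go(cab(*[(-.12,.0,.28),(-.11,.02,.25),(-.1,.03,.2)][int(f*3)-(f<1 and 0)-(f==1)] if f!=.33 else (-.12,.0,.28)),r)
E
```

```text
-50 90 [ 0.07  0.52 -0.83  2.3   1.31  1.62  0.36] 0.0 0.0
   0.33 [-0.2102 -0.0217  0.2053] z [-0.08 -0.25 -0.96] x [-0.26  0.94 -0.23] elbow
   0.66 [-0.1902 -0.054   0.1856] z [ 0.07 -0.66 -0.75] x [-0.92  0.24 -0.3 ] elbow
   1 [-0.1   0.03  0.2 ] z [ 0.58 -0.69 -0.42] x [-0.77 -0.64 -0.  ] elbow
-50 180 [ 0.07  0.52 -0.83  2.3   1.31  1.62 -1.21] 0.0 0.0
   0.33 [-0.2102 -0.0217  0.2053] z [-0.08 -0.25 -0.96] x [ 0.25  0.93 -0.27] elbow
   0.66 [-0.1903 -0.054   0.1856] z [ 0.07 -0.66 -0.75] x [-0.15  0.74 -0.66] elbow
   1 [-0.1   0.03  0.2 ] z [ 0.58 -0.69 -0.42] x [-0.27  0.32 -0.91] elbow
-60 90 [ 0.06  0.57 -0.8   2.19  1.21  1.7   0.34] 0.0 0.0
   0.33 [-0.2032 -0.0125  0.2119] z [-0.1  -0.22 -0.97] x [-0.23  0.95 -0.19] elbow
   0.66 [-0.187  -0.0416  0.1892] z [-0.02 -0.64 -0.77] x [-0.9   0.34 -0.27] elbow
   1 [-0.1   0.03  0.2 ] z [ 0.45 -0.78 -0.42] x [-0.87 -0.5  -0.  ] elbow
-60 180 [ 0.06  0.57 -0.8   2.19  1.21  1.7  -1.23] 0.0 0.0
   0.33 [-0.2032 -0.0125  0.2119] z [-0.1  -0.22 -0.97] x [ 0.28  0.93 -0.24] elbow
   0.66 [-0.187  -0.0416  0.1892] z [-0.02 -0.64 -0.77] x [-0.09  0.77 -0.64] elbow
   1 [-0.1   0.03  0.2 ] z [ 0.45 -0.78 -0.42] x [-0.21  0.37 -0.91] elbow
t 3.23 cab [-0.122   0.0034  0.2809] F [-0.5  0.1  0.4] q [1.28, -0.05, -1.1, 2.07, -0.11, 0.89, -0.7]
  T [-0.008, 0.018, 0.005] R [0.078, -0.26, -0.25] deg 33.0
t 3.23 cab [-0.122   0.0034  0.2809] F [-0.5  0.1  0.4] q [1.28, -0.05, -1.1, 2.07, -0.11, 0.89, -0.7]
  T [0.074, -0.023, 0.169] R [-0.027, -0.517, -0.52] deg 66.0
t 3.23 cab [-0.122   0.0034  0.2809] F [-0.5  0.1  0.4] q [1.28, -0.05, -1.1, 2.07, -0.11, 0.89, -0.7]
  T [0.099, -0.044, 0.426] R [-0.334, -0.664, -0.796] deg 98.0
```

Emit:
move_arm(
  rows=[
    {"translation": [0, 0, 0], "rot": [0.03, -0.08, -0.08]},
    {"translation": [0, 0, 0], "rot": [0.06, -0.16, -0.16]},
    {"translation": [0, 0, 0], "rot": [0.08, -0.25, -0.24]},
    {"translation": [0, 0, 0.03], "rot": [0.06, -0.32, -0.32]},
    {"translation": [0, 0, 0.05], "rot": [0.04, -0.38, -0.38]},
  ],
)

```text
t: 3.85
position: [0.4627, -0.1048, 0.2707]
orientation: [0.804, 0.548, -0.199, 0.117]
wrist_force: [-1.1, -0.3, -0.0]
width: -0.0003
grip_force: 0.0
```

```bash
python3 -c "
from fk import *
go(cab(-.1,.03,.22),frame(-55,25,180))"
```

```text
t 3.85 cab [-0.1194  0.0046  0.2707] F [-1.1 -0.3 -0. ] q [0.74, 0.38, -1.13, 1.88, 0.64, 1.52, -0.97]
  T [0.234, 0.092, 0.163] R [-0.343, -0.415, -0.307] deg 56.0
```

Joint 5 follows as planned.

Emit:
move_arm(
  rows=[
    {"translation": [0.03, 0.01, 0.02], "rot": [-0.06, -0.08, -0.06]},
    {"translation": [0.08, 0.03, 0.05], "rot": [-0.13, -0.16, -0.12]},
    {"translation": [0.13, 0.05, 0.09], "rot": [-0.19, -0.24, -0.18]},
    {"translation": [0.18, 0.07, 0.13], "rot": [-0.25, -0.31, -0.23]},
    {"translation": [0.23, 0.09, 0.16], "rot": [-0.32, -0.38, -0.28]},
  ],
)

```text
t: 4.47
position: [0.4882, -0.0859, 0.2213]
orientation: [0.523, 0.679, -0.303, 0.418]
wrist_force: [0.8, 0.1, -0.5]
width: 0.0
grip_force: 0.0
```

```bash
python3 -c "
from fk import *
go(cab(-.085,-.015,.085),frame(-55,25,180))"
```

```text
t 4.47 cab [-0.1003  0.0299  0.2213] F [ 0.8  0.1 -0.5] q [0.24, 0.56, -1.01, 2.2, 1.24, 1.73, -1.2]
  T [0.493, -0.072, 0.522] R [-0.023, -0.032, -0.03] deg 4.0
```

```bash
python3 -c "
from fk import *
q0=np.array(robot.read_state()['joints'])
for z in (.09,.21): q,e,a=ik(cab(-.033,-.035,z),frame(-40,25,180),q0,.0005);print(q.round(2),e.round(4),a.round(2))
go(cab(-.085,-.035,.095),frame(-40,25,180))
go(cab(-.085,-.035,.13),frame(-40,25,180))"
```

```text
[ 0.3   0.8  -0.81  2.38  1.82  1.63 -1.3 ] 0.0 0.0
[ 0.43  0.49 -0.95  2.37  1.65  1.48 -1.05] 0.0 0.0
t 4.47 cab [-0.1003  0.0299  0.2213] F [ 0.8  0.1 -0.5] q [0.24, 0.56, -1.01, 2.2, 1.24, 1.73, -1.2]
  T [0.408, -0.123, 0.573] R [-0.172, -0.029, -0.104] deg 18.0
t 4.47 cab [-0.1003  0.0299  0.2213] F [ 0.8  0.1 -0.5] q [0.24, 0.56, -1.01, 2.2, 1.24, 1.73, -1.2]
  T [0.253, -0.119, 0.491] R [-0.172, -0.029, -0.104] deg 18.0
```

```bash
python3 -c "
from fk import *
q0=np.array(robot.read_state()['joints'])
for x in (-.085,-.07): q,e,a=ik(cab(x,-.035,.095),frame(-40,25,180),q0,.0005);print(q.round(2),e.round(4),a.round(2))
go(cab(-.07,-.035,.095),frame(-40,25,180))"
```

```text
[ 0.53  1.07 -1.2   2.45  1.85  2.04 -1.25] 0.0007 0.32
[ 0.28  0.79 -0.85  2.45  1.76  1.67 -1.37] 0.0 0.0
t 4.47 cab [-0.1003  0.0299  0.2213] F [ 0.8  0.1 -0.5] q [0.24, 0.56, -1.01, 2.2, 1.24, 1.73, -1.2]
  T [0.391, -0.06, 0.609] R [-0.172, -0.029, -0.104] deg 18.0
```

Emit:
move_arm(
  rows=[
    {"translation": [0.08, -0.01, 0.12], "rot": [-0.04, -0.01, -0.02]},
    {"translation": [0.16, -0.02, 0.24], "rot": [-0.08, -0.01, -0.05]},
    {"translation": [0.24, -0.04, 0.37], "rot": [-0.12, -0.02, -0.08]},
    {"translation": [0.32, -0.05, 0.5], "rot": [-0.15, -0.03, -0.1]},
    {"translation": [0.39, -0.06, 0.61], "rot": [-0.17, -0.03, -0.1]},
  ],
)

```text
t: 5.1
position: [0.4978, -0.1577, 0.094]
orientation: [0.402, 0.742, -0.254, 0.473]
wrist_force: [0.2, 0.3, -0.3]
width: -0.0003
grip_force: 0.0
```

```bash
python3 -c "
from fk import *
go(cab(-.033,-.035,.092),frame(-40,25,180))
go(cab(-.07,-.035,.192),frame(-40,25,180))
grab('scene','s1');grab('top','t1')
a=cv2.imread('pics/s1.png')[80:280,180:380];b=cv2.imread('pics/t1.png')[80:280,230:430]
cv2.imwrite('pics/c1.png',cv2.resize(np.hstack([a,b]),None,fx=2,fy=2))"
```

```text
t 5.1 cab [-0.0709 -0.0362  0.094 ] F [ 0.2  0.3 -0.3] q [0.26, 0.79, -0.83, 2.45, 1.75, 1.66, -1.38]
  T [-0.05, 0.128, 0.131] R [-0.004, -0.001, -0.004] deg 1.0
t 5.1 cab [-0.0709 -0.0362  0.094 ] F [ 0.2  0.3 -0.3] q [0.26, 0.79, -0.83, 2.45, 1.75, 1.66, -1.38]
  T [-0.443, 0.009, -0.209] R [-0.004, -0.001, -0.004] deg 1.0
```

View pics/c1.png

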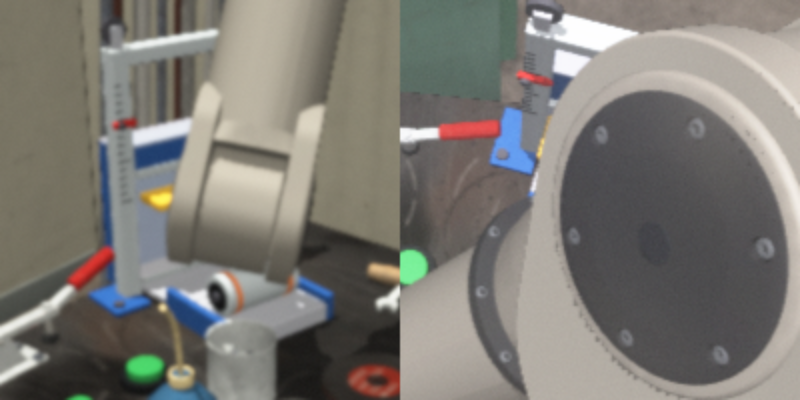

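Emit:
move_arm(
  rows=[
    {"translation": [-0.01, 0.03, 0.03], "rot": [0, 0, 0]},
    {"translation": [-0.02, 0.05, 0.05], "rot": [0, 0, 0]},
    {"translation": [-0.03, 0.08, 0.08], "rot": [0, 0, 0]},
    {"translation": [-0.04, 0.1, 0.11], "rot": [0, 0, 0]},
    {"translation": [-0.05, 0.13, 0.13], "rot": [0, 0, 0]},
  ],
)

```text
t: 5.82
position: [0.5355, -0.1666, 0.0935]
orientation: [0.403, 0.741, -0.254, 0.473]
wrist_force: [-0.4, -0.2, -0.5]
width: -0.0003
grip_force: 0.0
```

```bash
cat > led.py <<'E'
from fk import *
def ledge(n='scene',tag='tmp'):
    p,d=grab(n,tag);P=cloud(n,d);H=cv2.cvtColor(p,cv2.COLOR_BGR2HSV);C=(P-O)@np.stack([ex,ey,ez],1)
    m=(H[...,0]>15)&(H[...,0]<35)&(H[...,1]>130)&(d>0)&(abs(C[...,0]+.022)<.04)&(abs(C[...,1])<.085)&(C[...,2]>.1)
    q=C[m]; print('ledge',m.sum(),'y',np.percentile(q[:,1],[2,98]).round(3),'z5,50,95,max',np.percentile(q[:,2],[5,50,95,100]).round(4)) if m.sum() else print('none')
    m=((H[...,0]<8)|(H[...,0]>172))&(H[...,1]>140)&(C[...,2]>.16)&(C[...,2]<.28)&(abs(C[...,1]-.09)<.03)&(abs(C[...,0])<.03)
    q=C[m]; print('ptr z',m.sum(),np.percentile(q[:,2],[5,50,95]).round(4)) if m.sum() else 0
E
python3 -c "
from led import *
ledge()
go(cab(-.033,-.035,.112),frame(-40,25,180))"
```

```text
none
ptr z 22 [0.2305 0.2342 0.2362]
t 5.88 cab [-0.0315 -0.0339  0.0936] F [1.8 0.3 1.3] q [0.29, 0.79, -0.8, 2.38, 1.8, 1.62, -1.3]
  T [-0.083, -0.009, -0.041] R [-0.005, -0.001, -0.006] deg 1.0
```

Emit:
move_arm(
  rows=[
    {"translation": [-0.03, 0, -0.014], "rot": [0, 0, 0]},
    {"translation": [-0.06, 0, -0.028], "rot": [0, 0, 0]},
    {"translation": [-0.1, 0, -0.047], "rot": [0, 0, 0]},
    {"translation": [-0.14, 0, -0.065], "rot": [0, 0, 0]},
    {"translation": [-0.18, 0, -0.084], "rot": [0, 0, 0]},
  ],
)

```text
t: 6.5
position: [0.5344, -0.1664, 0.1336]
orientation: [0.403, 0.742, -0.254, 0.473]
wrist_force: [-5.2, 2.8, -2.7]
width: 0.0001
grip_force: 0.0
```

```bash
python3 -c "
from led import *
ledge('scene','s2');ledge('top','t2')
go(cab(-.033,-.035,.16),frame(-40,25,180))
a=cv2.imread('pics/s2.png')[80:280,180:380];b=cv2.imread('pics/t2.png')[80:280,230:430]
cv2.imwrite('pics/c2.png',cv2.resize(np.hstack([a,b]),None,fx=2,fy=2))"
```

```text
none
ptr z 22 [0.2296 0.2342 0.2369]
ledge 425 y [-0.016  0.07 ] z5,50,95,max [0.173  0.1769 0.1792 0.1823]
ptr z 33 [0.2319 0.2345 0.236 ]
t 6.6 cab [-0.0328 -0.0342  0.1344] F [-3.9  2.7 -0.4] q [0.33, 0.68, -0.85, 2.39, 1.74, 1.58, -1.23]
  T [-0.117, -0.003, -0.052] R [-0.004, -0.0, -0.006] deg 1.0
```

View pics/c2.png

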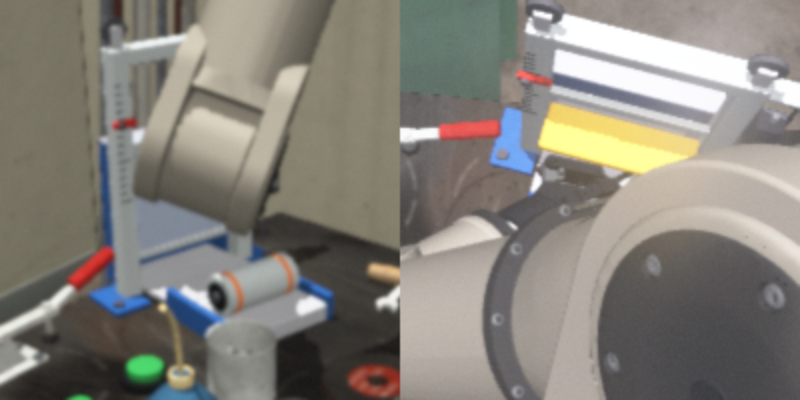

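Emit:
move_arm(
  rows=[
    {"translation": [-0.05, 0, -0.023], "rot": [0, 0, 0]},
    {"translation": [-0.1, 0, -0.047], "rot": [0, 0, 0]},
    {"translation": [-0.16, 0, -0.075], "rot": [0, 0, 0]},
    {"translation": [-0.22, 0, -0.102], "rot": [0, 0, 0]},
    {"translation": [-0.258, 0, -0.12], "rot": [0, 0, 0]},
  ],
)

```text
t: 7.22
position: [0.5341, -0.1666, 0.1905]
orientation: [0.403, 0.742, -0.254, 0.473]
wrist_force: [-9.5, 3.2, -2.7]
width: -0.0001
grip_force: 0.4
```

```bash
python3 -c "
from led import *
ledge('top','t3');ledge('scene','s3')
go(cab(-.033,-.035,.1944),frame(-40,25,180))"
```

```text
ledge 397 y [-0.046  0.07 ] z5,50,95,max [0.2169 0.2206 0.223  0.2336]
ptr z 43 [0.232  0.2346 0.2364]
ledge 66 y [0.058 0.073] z5,50,95,max [0.2148 0.22   0.2243 0.2251]
ptr z 6 [0.2324 0.2337 0.2366]
t 7.33 cab [-0.0334 -0.0347  0.1911] F [-11.7   5.1   1.8] q [0.39, 0.53, -0.92, 2.38, 1.66, 1.5, -1.11]
  T [-0.016, 0.0, -0.005] R [-0.005, -0.0, -0.005] deg 1.0
```

Emit:
move_arm(
  rows=[
    {"translation": [-0.015, 0, -0.007], "rot": [0, 0, 0]},
    {"translation": [-0.03, 0, -0.014], "rot": [0, 0, 0]},
    {"translation": [-0.045, 0, -0.021], "rot": [0, 0, 0]},
    {"translation": [-0.06, 0, -0.028], "rot": [0, 0, 0]},
    {"translation": [-0.06, 0, -0.028], "rot": [0, 0, 0]},
  ],
)

```text
t: 7.95
position: [0.5341, -0.1668, 0.2034]
orientation: [0.403, 0.742, -0.254, 0.473]
wrist_force: [-8.9, 3.1, -1.9]
width: -0.0004
grip_force: 0.7
```

```bash
python3 -c "
from led import *
ledge('top','t4');ledge('scene','s4')
go(cab(-.033,-.035,.1944),frame(-40,25,180))
a=cv2.imread('pics/s4.png')[100:250,200:350];b=cv2.imread('pics/t4.png')[80:230,260:410]
cv2.imwrite('pics/c4.png',cv2.resize(np.hstack([a,b]),None,fx=2.6,fy=2.6))"
```

```text
ledge 356 y [-0.052  0.071] z5,50,95,max [0.2291 0.2331 0.2357 0.2443]
ptr z 44 [0.2322 0.2344 0.2364]
ledge 105 y [0.053 0.073] z5,50,95,max [0.2278 0.2345 0.2365 0.2379]
ptr z 22 [0.2309 0.234  0.2369]
t 8.05 cab [-0.0336 -0.0348  0.2033] F [-9.2  3.  -1.2] q [0.4, 0.5, -0.93, 2.37, 1.64, 1.48, -1.08]
  T [0.039, 0.001, 0.021] R [-0.005, -0.001, -0.005] deg 1.0
```

View pics/c4.png

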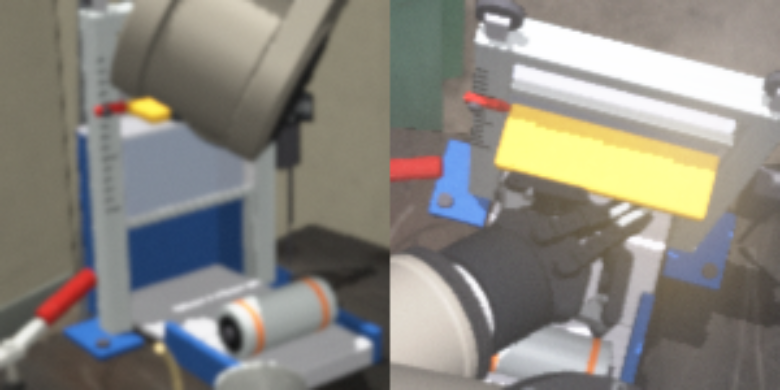

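Emit:
move_arm(
  rows=[
    {"translation": [-0.006, 0, -0.003], "rot": [0, 0, 0]},
    {"translation": [-0.012, 0, -0.006], "rot": [0, 0, 0]},
    {"translation": [-0.02, 0, -0.009], "rot": [0, 0, 0]},
    {"translation": [-0.02, 0, -0.009], "rot": [0, 0, 0]},
    {"translation": [-0.02, 0, -0.009], "rot": [0, 0, 0]},
  ],
)

```text
t: 8.68
position: [0.534, -0.1668, 0.2077]
orientation: [0.403, 0.742, -0.254, 0.473]
wrist_force: [-9.7, 3.6, -0.9]
width: 0.0002
grip_force: 0.6
```

```bash
python3 -c "
from led import *
ledge('top','t5');ledge('scene','s5')
go(cab(-.045,-.035,.18),frame(-40,25,180))
go(cab(-.1,-.025,.15),frame(-40,25,180))"
```

```text
ledge 351 y [-0.047  0.071] z5,50,95,max [0.234  0.2374 0.2401 0.2525]
ptr z 46 [0.2316 0.2342 0.237 ]
ledge 119 y [0.05  0.073] z5,50,95,max [0.2322 0.2389 0.2411 0.2445]
ptr z 22 [0.2303 0.2342 0.2366]
t 8.78 cab [-0.0335 -0.0348  0.2077] F [-9.7  4.6 -0.3] q [0.41, 0.49, -0.93, 2.37, 1.64, 1.48, -1.07]
  T [0.143, -0.039, 0.02] R [-0.005, -0.001, -0.005] deg 1.0
t 8.78 cab [-0.0335 -0.0348  0.2077] F [-9.7  4.6 -0.3] q [0.41, 0.49, -0.93, 2.37, 1.64, 1.48, -1.07]
  T [0.381, -0.18, -0.135] R [-0.005, -0.001, -0.005] deg 1.0
```

Emit:
move_arm(
  rows=[
    {"translation": [0.03, 0, 0], "rot": [0, 0, 0]},
    {"translation": [0.07, -0.02, 0], "rot": [0, 0, 0]},
    {"translation": [0.12, -0.03, 0], "rot": [0, 0, 0]},
    {"translation": [0.14, -0.04, 0], "rot": [0, 0, 0]},
    {"translation": [0.14, -0.04, 0], "rot": [0, 0, 0]},
  ],
)

```text
t: 9.4
position: [0.5215, -0.161, 0.1816]
orientation: [0.403, 0.742, -0.254, 0.472]
wrist_force: [0.1, -0.4, -0.8]
width: -0.0002
grip_force: 0.0
```

```bash
python3 -c "
from led import *
ledge('top','t6');ledge('scene','s6')
go(cab(-.09,-.02,.20),frame(-50,25,180))
go(cab(-.14,0,.25),frame(-60,45,180))"
```

```text
ledge 370 y [-0.042  0.072] z5,50,95,max [0.2336 0.2375 0.2402 0.2425]
ptr z 45 [0.2318 0.2343 0.2365]
none
ptr z 20 [0.2305 0.2341 0.2373]
t 9.5 cab [-0.0469 -0.0328  0.1822] F [-0.3  0.3  0. ] q [0.37, 0.55, -0.92, 2.4, 1.65, 1.53, -1.15]
  T [0.006, -0.091, -0.224] R [0.096, -0.001, 0.042] deg 9.0
t 9.5 cab [-0.0469 -0.0328  0.1822] F [-0.3  0.3  0. ] q [0.37, 0.55, -0.92, 2.4, 1.65, 1.53, -1.15]
  T [-0.113, -0.177, -0.561] R [0.179, 0.219, 0.122] deg 28.0
```

Emit:
move_arm(
  rows=[
    {"translation": [0.0, -0.03, -0.06], "rot": [0.02, 0, 0.01]},
    {"translation": [0.0, -0.07, -0.15], "rot": [0.04, 0, 0.02]},
    {"translation": [0.0, -0.1, -0.25], "rot": [0.07, 0.04, 0.04]},
    {"translation": [-0.05, -0.14, -0.38], "rot": [0.1, 0.1, 0.06]},
    {"translation": [-0.11, -0.17, -0.5], "rot": [0.13, 0.16, 0.09]},
  ],
)

```text
t: 10.12
position: [0.4482, -0.1108, 0.2449]
orientation: [0.529, 0.735, -0.241, 0.348]
wrist_force: [0.1, -2.1, 0.9]
width: 0.0003
grip_force: 0.0
```

```bash
python3 -c "
from led import *
ledge('top','t7')
q0=np.array(robot.read_state()['joints'])
for psi,t,r in ((-60,70,180),(-60,80,180),(-90,90,180),(-90,80,180),(-120,80,180),(-150,80,180)):
  for x in (-.18,-.165,-.12):
    q,e,a=ik(cab(x,0,.055),frame(psi,t,r),q0,.0005);print(psi,t,x,q.round(2),e.round(4),a.round(2))
d=np.load('pics/t7.npy');P=cloud('top',d);C=(P-O)@np.stack([ex,ey,ez],1)
m=(C[...,2]>.058)&(C[...,2]<.08)&(abs(C[...,1])<.07)&(C[...,0]<-.09)&(C[...,0]>-.2);q=C[m]
if m.sum(): print('roller',m.sum(),np.percentile(q,[3,50,97],0).round(3).tolist())
go(cab(-.15,0,.22),frame(-90,80,180))"
```

```text
ledge 253 y [-0.006  0.07 ] z5,50,95,max [0.2338 0.2374 0.2399 0.2415]
ptr z 42 [0.2312 0.2346 0.2365]
-60 70 -0.18 [ 0.75  0.51 -1.11  2.35  1.08  0.95 -0.92] 0.0 0.0
-60 70 -0.165 [ 0.75  0.53 -1.1   2.32  1.09  0.96 -0.9 ] 0.0 0.0
-60 70 -0.12 [ 0.74  0.58 -1.07  2.24  1.11  1.   -0.84] 0.0 0.0
-60 80 -0.18 [ 0.96  0.54 -1.21  2.31  0.95  0.88 -0.68] 0.0 0.0
-60 80 -0.165 [ 0.95  0.56 -1.19  2.28  0.96  0.89 -0.67] 0.0 0.0
-60 80 -0.12 [ 0.92  0.62 -1.16  2.19  0.98  0.94 -0.62] 0.0 0.0
-90 90 -0.18 [ 1.07  0.56 -1.19  2.26  0.75  0.8  -0.91] 0.0 0.0
-90 90 -0.165 [ 1.06  0.58 -1.18  2.23  0.76  0.82 -0.91] 0.0 0.0
-90 90 -0.12 [ 1.02  0.64 -1.14  2.14  0.78  0.87 -0.89] 0.0 0.0
-90 80 -0.18 [ 0.85  0.52 -1.08  2.25  0.82  0.91 -1.08] 0.0 0.0
-90 80 -0.165 [ 0.85  0.54 -1.07  2.22  0.83  0.92 -1.07] 0.0 0.0
-90 80 -0.12 [ 0.83  0.6  -1.05  2.13  0.85  0.97 -1.04] 0.0 0.0
-120 80 -0.18 [ 0.79  0.51 -0.97  2.2   0.67  0.92 -1.45] 0.0 0.0
-120 80 -0.165 [ 0.79  0.53 -0.96  2.17  0.68  0.93 -1.44] 0.0 0.0
-120 80 -0.12 [ 0.77  0.59 -0.95  2.07  0.71  0.99 -1.42] 0.0 0.0
-150 80 -0.18 [ 0.76  0.5  -0.86  2.17  0.52  0.89 -1.79] 0.0 0.0
-150 80 -0.165 [ 0.75  0.52 -0.86  2.13  0.53  0.91 -1.79] 0.0 0.0
-150 80 -0.12 [ 0.74  0.58 -0.84  2.04  0.56  0.97 -1.77] 0.0 0.0
roller 429 [[-0.145, -0.05, 0.06], [-0.127, -0.029, 0.068], [-0.106, 0.021, 0.073]]
t 10.18 cab [-0.1312 -0.0032  0.2486] F [3.6 5.6 5.8] q [0.53, 0.25, -1.14, 2.27, 1.08, 1.37, -0.9]
  T [0.152, -0.07, 0.04] R [0.209, 0.426, 0.338] deg 52.0
```

```bash
python3 -c "
from led import *
go(cab(-.185,0,.17),frame(-60,70,180))"
```

```text
t 10.18 cab [-0.1312 -0.0032  0.2486] F [3.6 5.6 5.8] q [0.53, 0.25, -1.14, 2.27, 1.08, 1.37, -0.9]
  T [0.405, -0.219, 0.122] R [0.043, 0.332, 0.039] deg 30.0
```

Emit:
move_arm(
  rows=[
    {"translation": [0.06, -0.04, 0.01], "rot": [0.01, 0.07, 0.01]},
    {"translation": [0.14, -0.09, 0.03], "rot": [0.02, 0.14, 0.02]},
    {"translation": [0.24, -0.15, 0.05], "rot": [0.03, 0.21, 0.03]},
    {"translation": [0.32, -0.2, 0.09], "rot": [0.04, 0.28, 0.04]},
    {"translation": [0.4, -0.22, 0.12], "rot": [0.04, 0.33, 0.04]},
  ],
)

```text
t: 10.8
position: [0.3973, -0.0957, 0.167]
orientation: [0.607, 0.775, -0.109, 0.14]
wrist_force: [0.4, -0.9, 0.5]
width: 0.0002
grip_force: 0.0
```

```bash
python3 -c "
from led import *
go(cab(-.185,0,.047),frame(-60,70,180))
go(cab(-.135,0,.17),frame(-60,70,180))"
```

```text
t 10.8 cab [-0.1847 -0.0049  0.167 ] F [ 0.4 -0.9  0.5] q [0.88, 0.15, -1.15, 2.28, 0.64, 0.91, -0.45]
  T [0.231, 0.011, 0.554] R [0.001, 0.006, 0.002] deg 1.0
t 10.8 cab [-0.1847 -0.0049  0.167 ] F [ 0.4 -0.9  0.5] q [0.88, 0.15, -1.15, 2.28, 0.64, 0.91, -0.45]
  T [-0.103, 0.227, 0.022] R [0.001, 0.006, 0.002] deg 1.0
```

Emit:
move_arm(
  rows=[
    {"translation": [0.05, 0, 0.12], "rot": [0, 0, 0]},
    {"translation": [0.1, 0.01, 0.25], "rot": [0, 0, 0]},
    {"translation": [0.16, 0.01, 0.39], "rot": [0, 0, 0]},
    {"translation": [0.21, 0.01, 0.5], "rot": [0, 0, 0]},
    {"translation": [0.23, 0.01, 0.55], "rot": [0, 0, 0]},
  ],
)

```text
t: 11.42
position: [0.3978, -0.09, 0.0465]
orientation: [0.606, 0.776, -0.11, 0.14]
wrist_force: [-0.1, -1.0, 0.6]
width: -0.0001
grip_force: 0.0
```

```bash
python3 -c "
from led import *
go(cab(-.115,0,.05),frame(-60,70,180))
ledge('top','t8')
d=np.load('pics/t8.npy');P=cloud('top',d);C=(P-O)@np.stack([ex,ey,ez],1)
m=(C[...,2]>.058)&(C[...,2]<.08)&(abs(C[...,1])<.07)&(C[...,0]<-.09)&(C[...,0]>-.17);q=C[m]
if m.sum(): print('roller',m.sum(),np.percentile(q,[3,50,97],0).round(3).tolist())
"
```

```text
t 11.43 cab [-0.1859  0.0006  0.0465] F [-0.1 -1.   0.6] q [0.62, 0.46, -0.98, 2.38, 1.06, 0.87, -0.93]
  T [-0.176, 0.304, 0.047] R [0.0, 0.006, 0.004] deg 1.0
ledge 288 y [-0.012  0.071] z5,50,95,max [0.2342 0.2377 0.24   0.2412]
ptr z 42 [0.2318 0.2345 0.2367]
roller 952 [[-0.145, -0.048, 0.059], [-0.126, -0.002, 0.068], [-0.105, 0.048, 0.073]]
```

Emit:
move_arm(
  rows=[
    {"translation": [-0.02, 0.03, 0.005], "rot": [0, 0, 0]},
    {"translation": [-0.03, 0.06, 0.01], "rot": [0, 0, 0]},
    {"translation": [-0.05, 0.09, 0.01], "rot": [0, 0, 0]},
    {"translation": [-0.07, 0.12, 0.02], "rot": [0, 0, 0]},
    {"translation": [-0.09, 0.155, 0.02], "rot": [0, 0, 0]},
  ],
)

```text
t: 12.1
position: [0.4332, -0.1007, 0.0504]
orientation: [0.606, 0.775, -0.11, 0.141]
wrist_force: [-0.7, 0.7, 0.3]
width: 0.0001
grip_force: 0.0
```

Emit:
move_arm(
  rows=[
    {"translation": [-0.015, 0.03, 0.004], "rot": [0, 0, 0]},
    {"translation": [-0.034, 0.06, 0.008], "rot": [0, 0, 0]},
    {"translation": [-0.052, 0.09, 0.012], "rot": [0, 0, 0]},
    {"translation": [-0.07, 0.12, 0.018], "rot": [0, 0, 0]},
    {"translation": [-0.087, 0.15, 0.023], "rot": [0, 0, 0]},
  ],
)

```text
t: 12.72
position: [0.4666, -0.1107, 0.052]
orientation: [0.606, 0.775, -0.11, 0.14]
wrist_force: [-0.5, 0.7, 2.0]
width: -0.0002
grip_force: 0.9
```

```bash
python3 -c "
from led import *
ledge('top','t9');grab('scene','s9')
go(cab(-.17,0,.07),frame(-60,70,180))
go(cab(-.15,0,.25),frame(-60,70,180))
a=cv2.imread('pics/s9.png')[80:280,180:380];b=cv2.imread('pics/t9.png')[80:280,230:430]
cv2.imwrite('pics/c9.png',cv2.resize(np.hstack([a,b]),None,fx=2,fy=2))"
```

```text
ledge 332 y [-0.024  0.071] z5,50,95,max [0.2339 0.2374 0.2397 0.2412]
ptr z 44 [0.2326 0.2344 0.2368]
t 12.82 cab [-0.1138  0.0002  0.0521] F [-0.2 -0.9 -0.4] q [0.63, 0.53, -0.93, 2.24, 1.07, 0.92, -0.82]
  T [0.1, -0.243, -0.133] R [0.001, 0.006, 0.003] deg 1.0
t 12.82 cab [-0.1138  0.0002  0.0521] F [-0.2 -0.9 -0.4] q [0.63, 0.53, -0.93, 2.24, 1.07, 0.92, -0.82]
  T [-0.263, -0.157, -0.958] R [0.001, 0.006, 0.003] deg 1.0
```

View pics/c9.png

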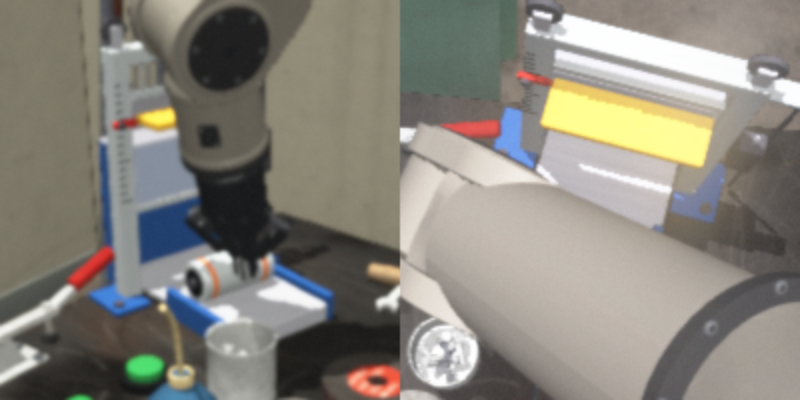

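Emit:
move_arm(
  rows=[
    {"translation": [-0.02, 0.03, 0.005], "rot": [0, 0, 0]},
    {"translation": [-0.03, 0.06, 0.01], "rot": [0, 0, 0]},
    {"translation": [-0.0, 0.0, 0], "rot": [0, 0, 0]},
    {"translation": [0.02, -0.1, -0.08], "rot": [0, 0, 0]},
    {"translation": [0.03, -0.16, -0.2], "rot": [0, 0, 0]},
  ],
)

```text
t: 13.45
position: [0.4284, -0.0989, 0.0871]
orientation: [0.606, 0.775, -0.111, 0.14]
wrist_force: [-0.0, -0.8, 1.1]
width: -0.0003
grip_force: 0.0
```

```bash
python3 -c "
from led import *
ledge('top','t10');p,d=grab('scene','s10')
P=cloud('scene',d);C=(P-O)@np.stack([ex,ey,ez],1);H=cv2.cvtColor(p,cv2.COLOR_BGR2HSV)
m=(H[...,0]>5)&(H[...,0]<18)&(H[...,1]>110)&(abs(C[...,1])<.08)&(C[...,0]>-.2)&(C[...,0]<.08)&(C[...,2]<.09)&(C[...,2]>.02);q=C[m]
print('bands',m.sum(), np.percentile(q,[3,50,97],0).round(3).tolist() if m.sum() else 0)
go(cab(-.14,0,.30),frame(-60,60,180))"
```

```text
ledge 336 y [-0.018  0.072] z5,50,95,max [0.2344 0.2376 0.24   0.2415]
ptr z 43 [0.2317 0.2341 0.2371]
bands 45 [[0.004, -0.04, 0.032], [0.009, 0.035, 0.052], [0.023, 0.041, 0.064]]
t 13.55 cab [-0.1529  0.0011  0.0888] F [ 0.2 -0.1 -0.1] q [0.69, 0.4, -1.02, 2.29, 0.95, 0.92, -0.76]
  T [-0.408, 0.054, -0.975] R [0.002, -0.104, 0.003] deg 9.0
```

Emit:
move_arm(
  rows=[
    {"translation": [-0.06, 0.0, -0.15], "rot": [0, -0.02, 0]},
    {"translation": [-0.13, 0.01, -0.35], "rot": [0, -0.04, 0]},
    {"translation": [-0.22, 0.02, -0.6], "rot": [0, -0.06, 0]},
    {"translation": [-0.31, 0.03, -0.8], "rot": [0, -0.08, 0]},
    {"translation": [-0.4, 0.05, -0.97], "rot": [0, -0.1, 0]},
  ],
)

```text
t: 14.18
position: [0.4419, -0.1036, 0.2987]
orientation: [0.595, 0.761, -0.158, 0.202]
wrist_force: [-0.2, -0.8, -0.9]
width: 0.0002
grip_force: 0.0
```

```bash
python3 -c "
from led import *
ledge('top','t11');p,d=grab('scene','s11')
P=cloud('scene',d);C=(P-O)@np.stack([ex,ey,ez],1);H=cv2.cvtColor(p,cv2.COLOR_BGR2HSV)
m=(H[...,0]>5)&(H[...,0]<18)&(H[...,1]>110)&(abs(C[...,1])<.08)&(C[...,0]>-.2)&(C[...,0]<.08)&(C[...,2]<.09)&(C[...,2]>.02);q=C[m]
print('bands',m.sum(), np.percentile(q,[3,50,97],0).round(3).tolist() if m.sum() else 0)
q0=np.array(robot.read_state()['joints'])
for psi,t in ((-45,50),(-50,55),(-60,60),(-40,60)):
  for z in (.27,.15):
    q,e,a=ik(cab(-.033,-.005,z),frame(psi,t,180),q0,.0005);print(psi,t,z,q.round(2),e.round(4),a.round(2))
go(cab(-.04,-.01,.265),frame(-45,55,180))"
```

```text
ledge 399 y [-0.031  0.072] z5,50,95,max [0.2335 0.2375 0.2398 0.241 ]
ptr z 46 [0.2318 0.2342 0.2363]
bands 45 [[0.018, -0.039, 0.029], [0.023, 0.037, 0.05], [0.045, 0.042, 0.063]]
-45 50 0.27 [ 0.72  0.22 -1.07  2.1   1.04  1.1  -0.42] 0.0 0.0
-45 50 0.15 [ 0.56  0.45 -0.96  2.2   1.31  1.11 -0.75] 0.0 0.0
-50 55 0.27 [ 0.72  0.24 -1.05  2.03  0.94  1.13 -0.38] 0.0 0.0
-50 55 0.15 [ 0.58  0.44 -0.95  2.14  1.18  1.09 -0.68] 0.0 0.0
-60 60 0.27 [ 0.7   0.29 -1.01  1.94  0.83  1.23 -0.43] 0.0 0.0
-60 60 0.15 [ 0.57  0.46 -0.91  2.06  1.02  1.13 -0.68] 0.0 0.0
-40 60 0.27 [ 0.87  0.18 -1.1   2.05  0.82  0.97 -0.08] 0.0 0.0
-40 60 0.15 [ 0.71  0.39 -0.99  2.17  1.13  0.92 -0.44] 0.0 0.0
t 14.28 cab [-0.1384  0.0007  0.3003] F [-0.3 -0.1  0.1] q [0.87, -0.0, -1.14, 2.09, 0.58, 1.13, -0.29]
  T [-0.166, 0.397, 0.301] R [-0.086, -0.057, -0.14] deg 16.0
```

Emit:
move_arm(
  rows=[
    {"translation": [-0.05, 0.08, 0.06], "rot": [-0.02, -0.01, -0.03]},
    {"translation": [-0.09, 0.17, 0.13], "rot": [-0.04, -0.02, -0.06]},
    {"translation": [-0.13, 0.26, 0.2], "rot": [-0.06, -0.04, -0.09]},
    {"translation": [-0.16, 0.34, 0.26], "rot": [-0.08, -0.05, -0.12]},
    {"translation": [-0.166, 0.4, 0.29], "rot": [-0.086, -0.057, -0.14]},
  ],
)

```text
t: 14.9
position: [0.5332, -0.1405, 0.2612]
orientation: [0.485, 0.822, -0.153, 0.255]
wrist_force: [0.1, 0.4, 1.0]
width: -0.0
grip_force: 0.0
```

```bash
python3 -c "
from led import *
ledge('top','t12');
go(cab(-.033,-.01,.235),frame(-45,55,180))
go(cab(-.033,-.01,.155),frame(-45,55,180))"
```

```text
ledge 259 y [-0.064  0.027] z5,50,95,max [0.235  0.2379 0.2407 0.3224]
t 14.95 cab [-0.0409 -0.0095  0.2608] F [-1.1  0.2 -1. ] q [0.8, 0.21, -1.1, 2.09, 0.94, 1.05, -0.31]
  T [0.049, 0.027, 0.123] R [-0.001, -0.004, 0.003] deg 0.0
t 14.95 cab [-0.0409 -0.0095  0.2608] F [-1.1  0.2 -1. ] q [0.8, 0.21, -1.1, 2.09, 0.94, 1.05, -0.31]
  T [0.276, 0.028, 0.452] R [-0.001, -0.004, 0.003] deg 0.0
```

Emit:
move_arm(
  rows=[
    {"translation": [0.01, 0.015, 0.03], "rot": [0, 0, 0]},
    {"translation": [0.025, 0.028, 0.07], "rot": [0, 0, 0]},
    {"translation": [0.05, 0.028, 0.12], "rot": [0, 0, 0]},
    {"translation": [0.075, 0.028, 0.16], "rot": [0, 0, 0]},
    {"translation": [0.104, 0.028, 0.202], "rot": [0, 0, 0]},
  ],
)

```text
t: 15.58
position: [0.541, -0.1422, 0.2174]
orientation: [0.486, 0.822, -0.153, 0.256]
wrist_force: [0.7, 1.0, 2.9]
width: 0.0001
grip_force: 1.5
```

```bash
python3 -c "
from led import *
ledge('top','t13');
go(cab(-.033,-.01,.155),frame(-45,55,180))"
```

```text
ledge 247 y [-0.059  0.026] z5,50,95,max [0.2091 0.2116 0.214  0.281 ]
ptr z 40 [0.232  0.2344 0.2368]
t 15.62 cab [-0.0343 -0.0097  0.2161] F [-1.6 -1.1 -2. ] q [0.74, 0.3, -1.06, 2.12, 1.06, 1.05, -0.44]
  T [0.169, 0.005, 0.255] R [-0.002, -0.004, 0.002] deg 0.0
```

Emit:
move_arm(
  rows=[
    {"translation": [0.035, 0, 0.05], "rot": [0, 0, 0]},
    {"translation": [0.07, 0, 0.105], "rot": [0, 0, 0]},
    {"translation": [0.11, 0.004, 0.16], "rot": [0, 0, 0]},
    {"translation": [0.145, 0.004, 0.21], "rot": [0, 0, 0]},
    {"translation": [0.17, 0.004, 0.25], "rot": [0, 0, 0]},
  ],
)

```text
t: 16.25
position: [0.5415, -0.1425, 0.1565]
orientation: [0.486, 0.822, -0.153, 0.256]
wrist_force: [-2.9, 0.4, 2.8]
width: -0.0001
grip_force: 1.4
```

Emit:
move_arm(
  rows=[
    {"translation": [0.008, 0, 0.012], "rot": [0, 0, 0]},
    {"translation": [0.017, 0, 0.025], "rot": [0, 0, 0]},
    {"translation": [0.025, 0, 0.037], "rot": [0, 0, 0]},
    {"translation": [0.03, 0, 0.044], "rot": [0, 0, 0]},
    {"translation": [0.03, 0, 0.044], "rot": [0, 0, 0]},
  ],
)

```text
t: 16.88
position: [0.5418, -0.1425, 0.1468]
orientation: [0.486, 0.822, -0.153, 0.256]
wrist_force: [0.3, -0.1, 0.6]
width: -0.0001
grip_force: 0.0
```

```bash
python3 -c "
from led import *
ledge('top','t14');
go(cab(-.04,-.01,.2),frame(-45,55,180))
go(cab(-.12,-.0,.25),frame(-60,70,180))"
```

```text
ledge 416 y [-0.062  0.026] z5,50,95,max [0.1386 0.1412 0.1437 0.2091]
ptr z 40 [0.2323 0.2341 0.2362]
t 16.93 cab [-0.0329 -0.0092  0.1469] F [-0.4 -0.5  0. ] q [0.65, 0.43, -0.99, 2.18, 1.23, 1.04, -0.63]
  T [-0.133, -0.028, -0.231] R [-0.001, -0.004, 0.001] deg 0.0
t 16.93 cab [-0.0329 -0.0092  0.1469] F [-0.4 -0.5  0. ] q [0.65, 0.43, -0.99, 2.18, 1.23, 1.04, -0.63]
  T [-0.013, -0.276, -0.617] R [0.076, 0.162, 0.15] deg 21.0
```

Emit:
move_arm(
  rows=[
    {"translation": [0.006, 0, 0.009], "rot": [0, 0, 0]},
    {"translation": [0.012, 0, 0.018], "rot": [0, 0, 0]},
    {"translation": [0.012, 0, 0.018], "rot": [0, 0, 0]},
    {"translation": [0.012, 0, 0.018], "rot": [0, 0, 0]},
    {"translation": [0.012, 0, 0.018], "rot": [0, 0, 0]},
  ],
)

```text
t: 17.55
position: [0.5425, -0.1426, 0.1456]
orientation: [0.486, 0.821, -0.154, 0.258]
wrist_force: [-25.4, 9.8, 53.2]
width: -0.0002
grip_force: 26.6
```

```bash
python3 -c "
from led import *
go(cab(-.12,-.0,.25),frame(-60,70,180))
q0=np.array(robot.read_state()['joints'])
B=np.array([.467,.0755,.05])
for psi,t in ((-60,70),(-60,90),(-90,90)):
    q,e,a=ik(B,frame(psi,t,180),q0,.0005);print(psi,t,q.round(2),e.round(4),a.round(2))
p,d=grab('top','t15');H=cv2.cvtColor(p,cv2.COLOR_BGR2HSV)
m=((H[...,0]>55)&(H[...,0]<95)&(H[...,1]>120)).astype(np.uint8)
k,l,st,c=cv2.connectedComponentsWithStats(m)
for i in range(1,k):
  if st[i][4]>40: print(st[i],c[i],w('top',d,*c[i].round().astype(int)))"
```

```text
t 17.55 cab [-0.0322 -0.0092  0.1456] F [-25.4   9.8  53.2] q [0.64, 0.44, -0.99, 2.18, 1.24, 1.05, -0.64]
  T [-0.018, -0.278, -0.624] R [0.076, 0.166, 0.149] deg 21.0
-60 70 [ 0.29  0.63 -1.02  2.15  0.99  1.11 -1.12] 0.0 0.0
-60 90 [ 0.64  0.67 -1.17  2.14  0.82  0.89 -0.79] 0.0 0.0
-90 90 [ 0.57  0.6  -1.06  2.15  0.74  0.82 -1.24] 0.0 0.0
```

Emit:
move_arm(
  rows=[
    {"translation": [-0.03, 0, -0.05], "rot": [0, 0, 0]},
    {"translation": [-0.06, -0.04, -0.17], "rot": [0.01, 0.02, 0.02]},
    {"translation": [-0.06, -0.12, -0.32], "rot": [0.03, 0.06, 0.06]},
    {"translation": [-0.04, -0.2, -0.47], "rot": [0.05, 0.11, 0.1]},
    {"translation": [-0.02, -0.28, -0.62], "rot": [0.076, 0.166, 0.15]},
  ],
)

```text
t: 18.23
position: [0.4599, -0.1096, 0.2476]
orientation: [0.61, 0.774, -0.105, 0.133]
wrist_force: [-0.9, -0.3, -0.9]
width: 0.0
grip_force: 0.0
```

```bash
python3 -c "
from led import *
ledge('top','t16')
go(np.array([.467,.076,.12]),frame(-60,85,180))
p,d=grab('top','t15');H=cv2.cvtColor(p,cv2.COLOR_BGR2HSV)
m=((H[...,0]>50)&(H[...,0]<95)&(H[...,1]>90)).astype(np.uint8)
k,l,st,c=cv2.connectedComponentsWithStats(m)
for i in range(1,k):
  if st[i][4]>30: print(st[i],c[i],w('top',d,*c[i].round().astype(int)))"
```

```text
ledge 622 y [-0.069  0.033] z5,50,95,max [0.1382 0.1409 0.1431 0.1446]
t 18.27 cab [-0.1213  0.0004  0.2503] F [4.  1.3 5.2] q [0.95, 0.14, -1.15, 2.07, 0.53, 1.07, -0.24]
  T [1.054, 0.246, 0.322] R [-0.0, 0.159, -0.005] deg 14.0
```

Emit:
move_arm(
  rows=[
    {"translation": [0.22, 0.05, 0.02], "rot": [0, 0.03, 0]},
    {"translation": [0.45, 0.1, 0.05], "rot": [0, 0.06, 0]},
    {"translation": [0.68, 0.15, 0.1], "rot": [0, 0.1, 0]},
    {"translation": [0.9, 0.2, 0.15], "rot": [0, 0.13, 0]},
    {"translation": [1.0, 0.246, 0.18], "rot": [0, 0.16, 0]},
  ],
)

```text
t: 18.95
position: [0.466, 0.0745, 0.1439]
orientation: [0.616, 0.787, -0.029, 0.035]
wrist_force: [0.3, 0.4, 0.3]
width: -0.0001
grip_force: 0.0
```

```bash
python3 -c "
from led import *
ledge('top','t17');
go(np.array([.467,.076,.05]),frame(-60,88,180))
p,d=grab('scene','s17');b=cv2.imread('pics/t17.png')[130:280,170:320]
cv2.imwrite('pics/c17.png',cv2.resize(np.hstack([p[180:330,190:340],b]),None,fx=2.6,fy=2.6))"
```

```text
ledge 885 y [-0.065  0.07 ] z5,50,95,max [0.1382 0.1409 0.1435 0.1452]
ptr z 41 [0.2321 0.2345 0.2368]
t 19.0 cab [-0.1662  0.1783  0.143 ] F [-2.  -1.2 -2.2] q [0.61, 0.42, -1.14, 2.09, 0.57, 0.98, -0.62]
  T [0.045, 0.005, 0.463] R [-0.002, 0.033, 0.002] deg 3.0
```

View pics/c17.png

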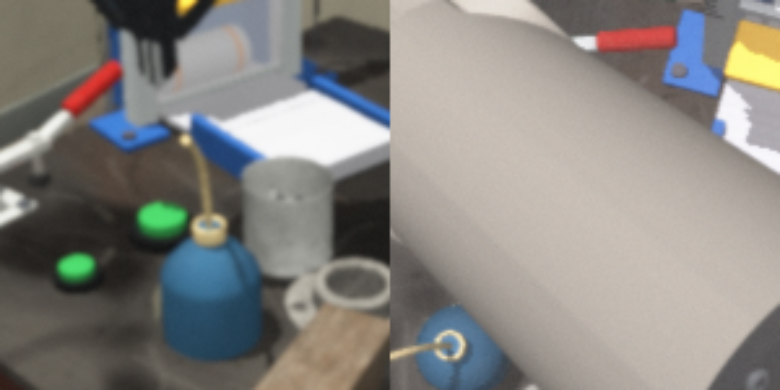

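Emit:
move_arm(
  rows=[
    {"translation": [0.01, 0, 0.1], "rot": [0, 0.01, 0]},
    {"translation": [0.02, 0, 0.22], "rot": [0, 0.02, 0]},
    {"translation": [0.03, 0, 0.34], "rot": [0, 0.03, 0]},
    {"translation": [0.045, 0, 0.44], "rot": [0, 0.033, 0]},
    {"translation": [0.045, 0, 0.5], "rot": [0, 0.033, 0]},
  ],
)

```text
t: 19.68
position: [0.466, 0.0711, 0.0439]
orientation: [0.618, 0.786, -0.014, 0.015]
wrist_force: [-0.2, 0.3, 0.5]
width: 0.0
grip_force: 0.0
```

```bash
python3 -c "
from led import *
go(np.array([.467,.076,.018]),frame(-60,88,180))"
```

```text
t 19.68 cab [-0.1656  0.1745  0.0439] F [-0.2  0.3  0.5] q [0.51, 0.58, -1.0, 2.16, 0.75, 0.81, -0.75]
  T [0.028, 0.011, 0.128] R [-0.001, 0.004, -0.0] deg 0.0
```

Emit:
move_arm(
  rows=[
    {"translation": [0.028, 0.01, 0.04], "rot": [0, 0, 0]},
    {"translation": [0.028, 0.01, 0.07], "rot": [0, 0, 0]},
    {"translation": [0.028, 0.01, 0.1], "rot": [0, 0, 0]},
    {"translation": [0.028, 0.01, 0.12], "rot": [0, 0, 0]},
    {"translation": [0.028, 0.01, 0.12], "rot": [0, 0, 0]},
  ],
)

```text
t: 20.3
position: [0.4675, 0.077, 0.021]
orientation: [0.618, 0.786, -0.013, 0.016]
wrist_force: [0.0, 0.7, 1.5]
width: -0.0002
grip_force: 1.1
```

Emit:
move_arm(
  rows=[
    {"translation": [0, 0, 0.01], "rot": [0, 0, 0]},
    {"translation": [0, 0, 0.02], "rot": [0, 0, 0]},
    {"translation": [0, 0, 0.03], "rot": [0, 0, 0]},
    {"translation": [0, 0, 0.03], "rot": [0, 0, 0]},
    {"translation": [0, 0, 0.03], "rot": [0, 0, 0]},
  ],
)

```text
t: 20.92
position: [0.4676, 0.0771, 0.0157]
orientation: [0.618, 0.786, -0.013, 0.016]
wrist_force: [-8.0, 0.3, 27.4]
width: 0.0002
grip_force: 13.8
```

Emit:
move_arm(
  rows=[
    {"translation": [0, 0, -0.04], "rot": [0, 0, 0]},
    {"translation": [0, 0, -0.12], "rot": [0, 0, 0]},
    {"translation": [0, 0, -0.25], "rot": [0, 0, 0]},
    {"translation": [0, 0, -0.4], "rot": [0, 0, 0]},
    {"translation": [0, 0, -0.5], "rot": [0, 0, 0]},
  ],
)

```text
t: 21.55
position: [0.4667, 0.0809, 0.1166]
orientation: [0.618, 0.786, -0.013, 0.016]
wrist_force: [0.2, -0.6, 0.6]
width: -0.0001
grip_force: 0.0
```

```bash
python3 -c "
from led import *
ledge('top','t18');p,d=grab('scene','s18')
P=cloud('scene',d);C=(P-O)@np.stack([ex,ey,ez],1);H=cv2.cvtColor(p,cv2.COLOR_BGR2HSV)
m=(H[...,0]>55)&(H[...,0]<85)&(H[...,1]>130)&(abs(P[...,1]-.078)<.03)&(P[...,0]>.44);print('btn',np.median(P[m],0))
print(robot.read_state()['wrist_force'])"
```

```text
ledge 923 y [-0.068  0.07 ] z5,50,95,max [0.1379 0.1409 0.1434 0.1459]
ptr z 39 [0.2319 0.2344 0.2366]
btn [0.46378784 0.08163794 0.02246008]
[ 0.02808082 -0.91856804 -0.81620686]
```

```bash
python3 -c "
from bench import robot
print(robot.sign_off())"
```

```text
the job is handed in; nothing more can be done
None
```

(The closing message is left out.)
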